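# Set up the germination stand

### The arm

A 6-joint arm with a two-finger parallel gripper is mounted at the origin on the work surface. World frame = base frame: x ahead of the robot, y to its left, z up, the work surface at z = 0. Lengths are in m, angles in rad, forces in N, time in s.
With the tool pointing down it reaches from about 0.375 to 0.9 m from the base axis. Payload 3.1 kg.
Tool frame: the origin (TCP) lies midway between the tips of the shut fingers; the grasp point (between the pads) lies grip_point_offset behind it (grip_point_offset is the distance from the TCP to the grasp point, in m); y points along the fingers, z is the direction in which the jaws open and shut, and the axes are right-handed (so a half turn about y gives the same grasp; the last joint's range is limited). The gripper opens to 87 mm and grips with 3 to 60 N. Pads are 19 mm wide; open, the fingers measure 117 mm over their backs; the gripper's body (75 mm by 190 mm) begins 51 mm behind the grasp point.
Start: joints at [1.087, 0.527, 1.433, -0, 1.181, -0.178], TCP at [0.188, 0.596, 0.223] pointing down, gripper open.
Joint ranges: [-3.08, 3.08], [-0.75, 2.2], [0.22, 2.44], [-1.43, 4.57], [0, 2.65], [-2.85, 2.85]. Speed limits (rad/s): [2.79, 2.79, 3.14, 3.14, 3.14, 3.14].

### API

Orientations are given as a unit quaternion [x, y, z, w].
In Python, from rig import * gives the robot as it stands.
- The arm moves only by the tool jog_arm, never from a script. Its argument "increments" is a list that holds one entry, the list of rows, each a list of 7 numbers: the turn, a rotation vector about the world's x, y, z in degrees, then the shift along the world's x, y, z in m, then the closure, from -1 (fully open) to 1 (shut), so that 0 is half open. In form: [[[rx, ry, rz, x, y, z, jaw], ...]]. A call has 1 to 8 rows; each row is the pose to reach, as a shift and turn from the pose measured when the call began; what a row does not reach only later rows make up. A row lasts 1/10 s, in which the tool goes at most 50 mm and 8.59 degrees, less where a joint would pass 70% of its speed; a pose out of reach is approached as far as the arm can. A call with a gripper value outside its range is refused whole. The fingers move at their own pace and stop on an object; "squeeze" is the grip in N (left out, the last holds). Time passes only in rows, so rows that repeat a pose let the fingers close. It gives the time, the measured TCP pose, the force and the opening at its end, in the units of the state.
- get_obs(): the state, without advancing time (a new reading comes with each control period).
- camera(name): name is "scene" or "top"; returns the picture (384x512x3 uint8, red, green, blue); there is no depth.
- camera_info(name): a dict with "K" (3x3 intrinsics, pixels), "k1" (the pictures are not rectified: a ray, as slopes to the right and down, at radius r is drawn at 1 + k1 r^2 times it, then the intrinsics apply), "R" (3x3) and "t" (3): a world point X has camera coordinates R X + t. Camera axes: x right, y down, z forward; pixel columns grow to the right and rows downward; lengths in m; the calibration is good to about 2 mm. A picture is of the moment at which its call begins. camera_info takes no time and is no camera call.
- hand_in(): hands the job in, once; it reports no verdict.
The state is a dict: "time": time; "q": joint angles; "joint_velocities": joint speeds; "joint_torque": joint torques, N m; "position": TCP position; "tool_rot": TCP orientation; "ft_force": force on the tool from outside, world axes, zero at the start; "moment": the same for the moment, N m; "grip_width": finger opening in m.
Only numpy, scipy, OpenCV 4.12 (cv2) and the standard library are available. Lean on these libraries where they do the work, as an engineer would, in place of code of your own. Each camera call takes 0.05 s, during which the arm holds its last target.

### The job

Set up the seed germination stand: pull its carriage all the way out from under the grow lamp to the outer stop, lower the grey four-cell carrier over the four posts until it rests on their collars, and lay every peat pellet flat in a cell of its own. Then lower the white vented cover plate over the same posts until it lies level on their shoulders, and push the carriage back under the lamp until it is fully home against the inner stop. Leave the other things on the bench where they are; if something gets knocked or slips from the grip on the way, put it right.

Things in the scene. Friction and masses are not known exactly. Their poses are not given: they have to be found in the camera images.
- carriage (a joint): slide of the carriage along the stand's rails, m. 0 = fully home under the lamp (inner stop), 0.190 = fully out at the outer stop, where it is loaded. It grows as the carriage moves along the deck's -y axis (roughly world -y, the robot's right). Stays where left (about 4 N of friction, 1.2 kg); rigid stops at both ends.
- deck (a point): centre of the top face of the carriage's aluminium deck, about 34 mm above the bench; moves with the carriage. z up, y along the slide (+y towards home). The deck is 162 (x) x 160 (y) mm. Four upright steel standoff posts stand on it at x = +-61, y = +-55 mm.
- post0 (a point): top of the post at deck x = -61, y = -55 mm; all four are alike. From the deck: collar 28 mm across up to 8 mm (the carrier rests on the collars); post 16 mm across up to a flat shoulder at 58 mm, its rim chamfered to 13 mm across (the cover rests on the shoulders); pin 7 mm across, its last 5 mm tapered to 3 mm, up to 74 mm.
- lamp (a point): centre of the underside of the grow lamp, a level aluminium bar 220 (x) x 55 (y) mm, 345 mm above the bench, fixed over the carriage's home place; its arm and pole (18 mm thick, 366 mm tall) stand 100 mm further along +x and 120 mm further along +y.
- pull_bar (a point): middle of the top edge of the black pull bar on the carriage's -y side, about 72 mm above the bench, at deck x = 0, y = -152 mm: an upright bar 60 mm long (x), 12 mm thick (y), 38 mm tall above a flat tongue level with the deck; 66 mm free between the bar and the deck's edge.
- carrier: grey cell carrier, 240 g, 154 (x) x 146 (y) x 14 mm, lies flat on the bench. Origin: centre of underside, z up. Through holes 19 mm across at x = +-61, y = +-55 mm. Four 42 mm square cells, 10 mm deep. Handle fin in the middle, 50 mm long (x), 12 mm thick (y), from 14 to 46 mm above the underside. Either way round. Seated: underside 8 mm above the deck.
- cell0 (a point): floor centre of the carrier's cell at x = -24, y = -47 mm (4 mm above the carrier's underside)
- cell1 (a point): floor centre of the carrier's cell at x = -24, y = +47 mm (4 mm above the carrier's underside)
- cell2 (a point): floor centre of the carrier's cell at x = +24, y = -47 mm (4 mm above the carrier's underside)
- cell3 (a point): floor centre of the carrier's cell at x = +24, y = +47 mm (4 mm above the carrier's underside)
- cover: white vented cover plate, 220 g, 154 (x) x 146 (y) x 6 mm, lies flat on the bench. Origin: centre of underside, z up. Holes 10 mm across at x = +-61, y = +-55 mm (they pass the pins, not the posts). Handle fin in the middle, 50 mm long (x), 12 mm thick (y), from 6 to 38 mm above the underside. Either way round. Seated: underside 58 mm above the deck.
- pellet0: pressed brown peat pellet, a disc 36 mm across and 18 mm thick, 14 g, lying flat on the bench. Origin at its centre; z is the disc's axis, either face may be up. Two to four pellets are present (absent ones read None).
- pellet1: pressed brown peat pellet, a disc 36 mm across and 18 mm thick, 14 g, lying flat on the bench. Origin at its centre; z is the disc's axis, either face may be up. Two to four pellets are present (absent ones read None).
- pellet2: pressed brown peat pellet, a disc 36 mm across and 18 mm thick, 14 g, lying flat on the bench. Origin at its centre; z is the disc's axis, either face may be up. Two to four pellets are present (absent ones read None).
- pellet3: pressed brown peat pellet, a disc 36 mm across and 18 mm thick, 14 g, lying flat on the bench. Origin at its centre; z is the disc's axis, either face may be up. Two to four pellets are present (absent ones read None).
- dropper: bystander, to be left alone: small amber dropper bottle with black cap, 28 mm across, 64 mm tall, upright; origin at the centre of its underside
- dishes: bystander, to be left alone: stack of three clear petri dishes, 63 mm across, 42 mm tall in all; origin at the centre of its underside
- beaker: bystander, to be left alone: small glass beaker, 54 mm across, 70 mm tall; origin at the centre of its underside
- seed_jar: bystander, to be left alone: glass jar with metal cap, 60 mm across, 85 mm tall; origin at the centre of its underside
- forceps: bystander, to be left alone: steel forceps lying flat, 118 mm long

How it is judged:
On the way, in this order (a step that is already met when the one before it is completed fails the run):
1. the carriage is out at the outer stop (value of joint carriage above 0.184 m), for 0.2 s.
2. the carrier is down on the collars of all four posts, level, and released (horizontal distance between carrier and deck below 0.0035 m and z of carrier in the frame of deck between 0.006 and 0.0105 m and angle between carrier's own z axis and vertical below 0.035 rad and angle between the x axis of carrier and the x axis of deck, either way round below 0.06 rad and contact force between carrier and the fingers below 0.1 N), for 0.2 s.
3. every pellet lies in a cell of its own, released (horizontal distance between carrier and deck below 0.0035 m and z of carrier in the frame of deck between 0.006 and 0.0105 m and angle between carrier's own z axis and vertical below 0.035 rad and angle between the x axis of carrier and the x axis of deck, either way round below 0.06 rad and (horizontal distance between pellet0 and cell0 below 0.008 m or horizontal distance between pellet0 and cell1 below 0.008 m or horizontal distance between pellet0 and cell2 below 0.008 m or horizontal distance between pellet0 and cell3 below 0.008 m) and z of pellet0 in the frame of carrier between 0.01 and 0.0165 m and (horizontal distance between pellet1 and cell0 below 0.008 m or horizontal distance between pellet1 and cell1 below 0.008 m or horizontal distance between pellet1 and cell2 below 0.008 m or horizontal distance between pellet1 and cell3 below 0.008 m) and z of pellet1 in the frame of carrier between 0.01 and 0.0165 m and (horizontal distance between pellet2 and cell0 below 0.008 m or horizontal distance between pellet2 and cell1 below 0.008 m or horizontal distance between pellet2 and cell2 below 0.008 m or horizontal distance between pellet2 and cell3 below 0.008 m) and z of pellet2 in the frame of carrier between 0.01 and 0.0165 m and (horizontal distance between pellet3 and cell0 below 0.008 m or horizontal distance between pellet3 and cell1 below 0.008 m or horizontal distance between pellet3 and cell2 below 0.008 m or horizontal distance between pellet3 and cell3 below 0.008 m) and z of pellet3 in the frame of carrier between 0.01 and 0.0165 m and contact force between each of pellet0, pellet1, pellet2, pellet3 and the fingers below 0.1 N), for 0.2 s.
4. the cover is down on the shoulders of all four posts, level, and released (horizontal distance between each of carrier, cover and deck below 0.0035 m and z of carrier in the frame of deck between 0.006 and 0.0105 m and angle between each of carrier, cover's own z axis and vertical below 0.035 rad and angle between the x axis of each of carrier, cover and the x axis of deck, either way round below 0.06 rad and (horizontal distance between pellet0 and cell0 below 0.008 m or horizontal distance between pellet0 and cell1 below 0.008 m or horizontal distance between pellet0 and cell2 below 0.008 m or horizontal distance between pellet0 and cell3 below 0.008 m) and z of pellet0 in the frame of carrier between 0.01 and 0.0165 m and (horizontal distance between pellet1 and cell0 below 0.008 m or horizontal distance between pellet1 and cell1 below 0.008 m or horizontal distance between pellet1 and cell2 below 0.008 m or horizontal distance between pellet1 and cell3 below 0.008 m) and z of pellet1 in the frame of carrier between 0.01 and 0.0165 m and (horizontal distance between pellet2 and cell0 below 0.008 m or horizontal distance between pellet2 and cell1 below 0.008 m or horizontal distance between pellet2 and cell2 below 0.008 m or horizontal distance between pellet2 and cell3 below 0.008 m) and z of pellet2 in the frame of carrier between 0.01 and 0.0165 m and (horizontal distance between pellet3 and cell0 below 0.008 m or horizontal distance between pellet3 and cell1 below 0.008 m or horizontal distance between pellet3 and cell2 below 0.008 m or horizontal distance between pellet3 and cell3 below 0.008 m) and z of pellet3 in the frame of carrier between 0.01 and 0.0165 m and z of cover in the frame of deck between 0.056 and 0.0605 m and contact force between cover and the fingers below 0.1 N), for 0.2 s.
5. the carriage is home against the inner stop (value of joint carriage below 0.005 m), for 0.2 s.
At the end, for the whole second after the job is handed in: Carriage within 5 mm of its inner stop; carrier on the collars and cover on the shoulders, each within 2 mm of full depth, 3.5 mm of centre and 2 degrees of level; every pellet present flat on a cell floor of its own within 8 mm of its centre; all released and at rest (value of joint carriage below 0.005 m and horizontal distance between each of carrier, cover and deck below 0.0035 m and z of carrier in the frame of deck between 0.006 and 0.0105 m and angle between each of carrier, cover's own z axis and vertical below 0.035 rad and angle between the x axis of each of carrier, cover and the x axis of deck, either way round below 0.06 rad and (horizontal distance between pellet0 and cell0 below 0.008 m or horizontal distance between pellet0 and cell1 below 0.008 m or horizontal distance between pellet0 and cell2 below 0.008 m or horizontal distance between pellet0 and cell3 below 0.008 m) and z of pellet0 in the frame of carrier between 0.01 and 0.0165 m and (horizontal distance between pellet1 and cell0 below 0.008 m or horizontal distance between pellet1 and cell1 below 0.008 m or horizontal distance between pellet1 and cell2 below 0.008 m or horizontal distance between pellet1 and cell3 below 0.008 m) and z of pellet1 in the frame of carrier between 0.01 and 0.0165 m and (horizontal distance between pellet2 and cell0 below 0.008 m or horizontal distance between pellet2 and cell1 below 0.008 m or horizontal distance between pellet2 and cell2 below 0.008 m or horizontal distance between pellet2 and cell3 below 0.008 m) and z of pellet2 in the frame of carrier between 0.01 and 0.0165 m and (horizontal distance between pellet3 and cell0 below 0.008 m or horizontal distance between pellet3 and cell1 below 0.008 m or horizontal distance between pellet3 and cell2 below 0.008 m or horizontal distance between pellet3 and cell3 below 0.008 m) and z of pellet3 in the frame of carrier between 0.01 and 0.0165 m and z of cover in the frame of deck between 0.056 and 0.0605 m and linear speed of each of cover, carrier below 0.02 m/s); the robot touches nothing.
It fails at once if a bystander is moved by more than 4 cm (distance of any of dropper, dishes, beaker, seed_jar, forceps from where it was at the start of the episode above 0.04 m).
It fails at once if a standing bystander is tipped over (angle between any of dropper, dishes, beaker, seed_jar's own z axis and vertical above 0.6 rad).
Of pellet0, pellet1, pellet2, pellet3 only 2 to 4 are there at a start; the rules pass over those that are not, and their reading is None.
At some moment in a run one of pellet0, pellet1, pellet2, pellet3, carrier, cover may be knocked a few centimetres aside while the robot is not near it.
Once in a run the grip may slacken for a moment while it holds something.
It also fails if it takes over 200 s, if anything falls off the work surface, if the arm or the gripper's body presses on something with over 40 N, if the wrist force passes 120 N, or if a joint passes its speed limit or range.

## Working session

There is one attempt and no reset: what is moved stays moved. The work goes in short steps, Python scripts to look and compute and a tool call to move; the robot and the scene stay as the last step left them, time stands still between calls to the robot, and variables do not carry over. Pictures are saved under pics/ and viewed, and the job is handed in when it is done.

Besides the shell and the picture viewer there is one more tool, called after "Emit:" as a command line: name --argument value ..., lists and objects as JSON in quotes. jog_arm: Moves the arm, as the interface text tells. Its arguments: {"type":"object","properties":{"increments":{"type":"array","items":{"type":"array","items":{"type":"array","items":{"type":"number"}}}},"squeeze":{"type":"number"}},"required":["increments"]}

```bash
ls; mkdir -p pics; python3 - <<'E'
from rig import *
import cv2,numpy as np
for n in("scene","top"):
    im=camera(n); cv2.imwrite(f"pics/{n}0.png",im[:,:,::-1]); i=camera_info(n); print(n,i)
print(get_obs()); 
try: print(grip_point_offset)
except Exception as e: print(e)
E
```

```text
pics
scene {'K': array([[392.59685599,   0.        , 254.50744303],
       [  0.        , 392.59685599, 193.03203216],
       [  0.        ,   0.        ,   1.        ]]), 'k1': 0.02818151293098794, 'R': array([[ 7.00943822e-04,  9.99999683e-01, -3.79025425e-04],
       [ 8.60309433e-01, -7.96245218e-04, -5.09771561e-01],
       [-5.09771701e-01,  3.12420778e-05, -8.60309718e-01]]), 't': array([ 0.00234003, -0.36931855,  1.59104979])}
top {'K': array([[484.11248179,   0.        , 255.14844668],
       [  0.        , 484.11248179, 190.28063959],
       [  0.        ,   0.        ,   1.        ]]), 'k1': -0.1459068904037924, 'R': array([[-2.82165007e-04, -9.99964223e-01,  8.45415972e-03],
       [-9.90537522e-01, -8.80779947e-04, -1.37239359e-01],
       [ 1.37241896e-01, -8.41288656e-03, -9.90501835e-01]]), 't': array([-0.03067953,  0.57304253,  1.6550672 ])}
{'time': 0.1, 'q': array([ 1.08650543e+00,  5.28361073e-01,  1.43376975e+00, -1.73461589e-05,
        1.18139848e+00, -1.78483064e-01]), 'joint_velocities': array([ 0.00047752, -0.00122496, -0.00324028,  0.00079255,  0.00061211,
        0.00098175]), 'joint_torque': array([-2.30919604e-04, -4.40984988e+01, -1.77149767e+01,  6.34672749e-02,
        5.33650769e-02, -4.56488181e-05]), 'position': array([0.18782059, 0.59542242, 0.22167835]), 'tool_rot': array([ 0.69950626, -0.10791364,  0.10747882, -0.69820766]), 'ft_force': array([ 0.59229674,  0.06665215, -0.2832564 ]), 'moment': array([ 0.00151608, -0.03529296,  0.03179773]), 'grip_width': 0.08711570165106862}
0.0187
```

View pics/scene0.png

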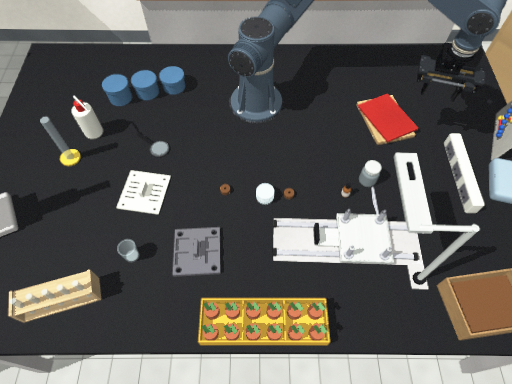

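View pics/top0.png

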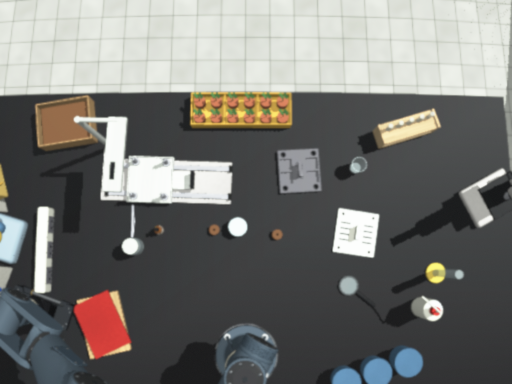

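```bash
cat > h.py <<'E'
import cv2,numpy as np
from scipy.spatial.transform import Rotation as Rn
from rig import *
def rnd(x): return np.round(np.asarray(x,float),4)
def proj(n,X):
    i=camera_info(n);c=np.atleast_2d(X)@i["R"].T+i["t"];s=c[:,:2]/c[:,2:]
    s=s*(1+i["k1"]*(s**2).sum(1,keepdims=True));return s*[i["K"][0,0],i["K"][1,1]]+i["K"][:2,2]
def unproj(n,uv,z):
    i=camera_info(n);d=(np.atleast_2d(uv)-i["K"][:2,2])/[i["K"][0,0],i["K"][1,1]]
    s=d.copy()
    for _ in range(20): s=d/(1+i["k1"]*(s**2).sum(1,keepdims=True))
    r=np.c_[s,np.ones(len(s))]@i["R"]; o=-i["R"].T@i["t"]
    return o+r*((np.atleast_1d(z)-o[2])/r[:,2])[:,None]
def crop(n,c,w,h,k,f,im=None):
    im=camera(n) if im is None else im
    x0,y0=int(c[0]-w//2),int(c[1]-h//2);x0=max(x0,0);y0=max(y0,0)
    p=cv2.resize(im[y0:y0+h,x0:x0+w],None,fx=k,fy=k,interpolation=cv2.INTER_CUBIC)
    cv2.imwrite(f"pics/{f}.png",p[:,:,::-1]);print(f,"origin",x0,y0,"scale",k)
E
python3 - <<'E'
from h import *
a=camera("scene");b=camera("top");np.save("s0.npy",a);np.save("t0.npy",b)
crop("scene",(350,220),200,150,4,"s1",a)
crop("scene",(200,210),200,150,4,"s2",a)
crop("top",(170,190),200,150,4,"t1",b)
crop("top",(310,210),200,150,4,"t2",b)
E
```

```text
s1 origin 250 145 scale 4
s2 origin 100 135 scale 4
t1 origin 70 115 scale 4
t2 origin 210 135 scale 4
```

View pics/s1.png

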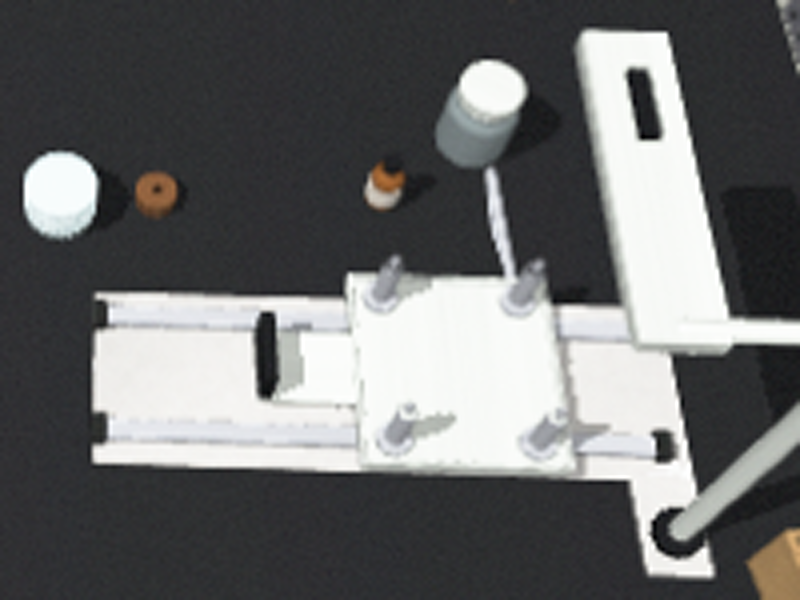

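View pics/s2.png

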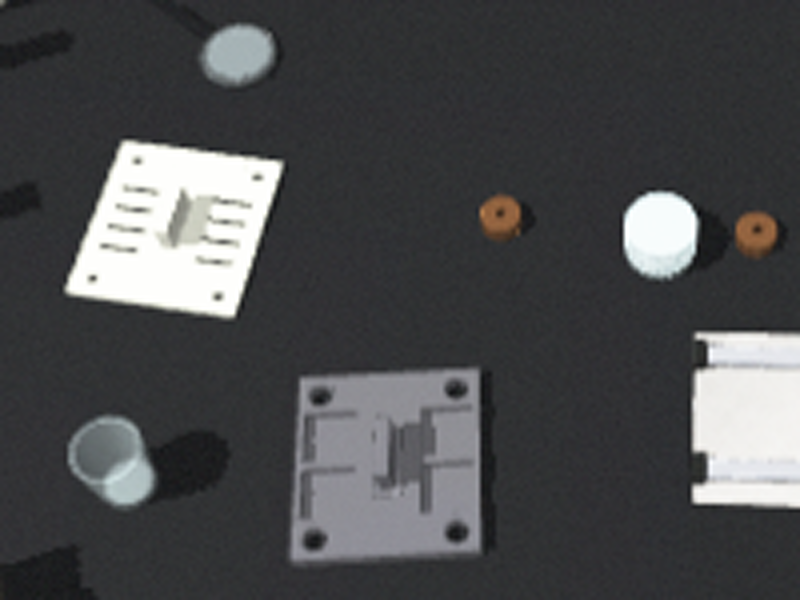

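View pics/t1.png

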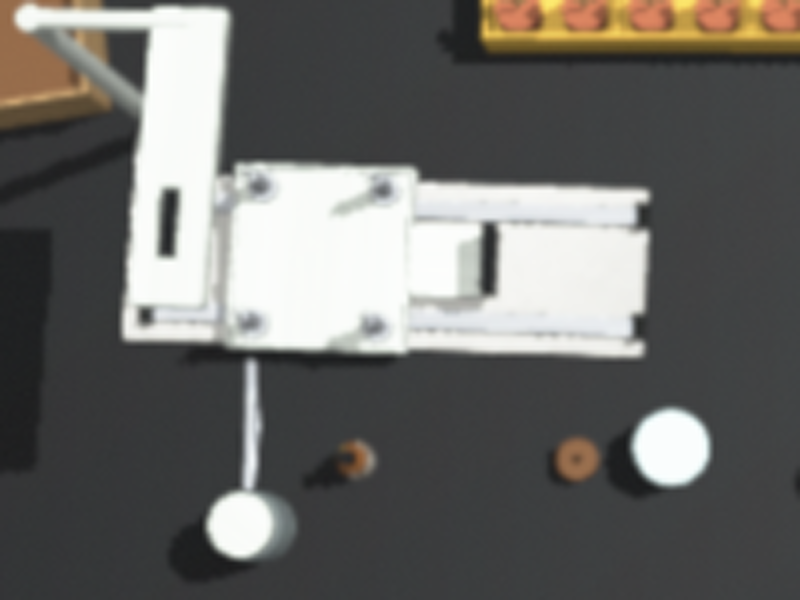

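View pics/t2.png

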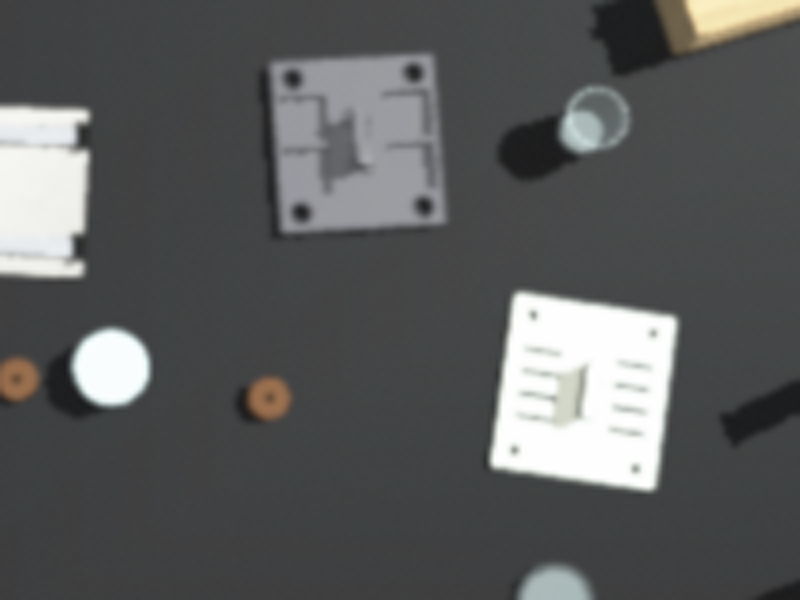

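```bash
cat >> h.py <<'E'
from scipy.optimize import least_squares
def fit(obs,x0):
    # obs: list of (cam, local pts Nx3 , pixels Nx2); pose (x,y,yaw), z in local pts absolute
    def f(p):
        c,s=np.cos(p[2]),np.sin(p[2]);R=np.array([[c,-s,0],[s,c,0],[0,0,1]])
        return np.concatenate([(proj(n,np.asarray(L)@R.T+[p[0],p[1],0])-P).ravel() for n,L,P in obs])
    r=least_squares(f,x0,loss='soft_l1',x_scale=[.01,.01,.01]);return r.x,f(r.x).reshape(-1,2)
def T(px,o,k=4): return np.asarray(px,float)/k+np.asarray(o)-0.375
E
python3 - <<'E'
from h import *
t1=(70,115);t2=(210,135);s1=(250,145);s2=(100,135)
D=lambda z:[[81,80,z],[81,-80,z],[-81,-80,z],[-81,80,z]]
d=np.array(D(34))/1e3
for o in ([("top",d,T([(236,165),(416,170),(408,353),(226,346)],t1))],
          [("scene",d,T([(577,468),(361,466),(347,273),(549,275)],s1))]):
    print("deck",*fit(o,[.7,0.2,0]))
# carrier holes: top z=14
h=np.array([[61,55,14],[61,-55,14],[-61,-55,14],[-61,55,14]])/1e3
for o in ([("top",h,T([(293,77),(414,72),(424,206),(302,212)],t2))],
          [("scene",h,T([(314,540),(456,531),(456,388),(320,396)],s2)[[1,0,3,2]])]):
    print("carrier",*fit(o,[.7,-.1,0]))
h[:,2]=.006
for o in ([("top",h,T([(533,315),(653,333),(636,468),(515,450)],t2))],
          [("scene",h,T([(218,296),(93,278),(138,161),(258,177)],s2))]):
    print("cover",*fit(o,[.6,-.3,0]))
for a,o in(((577,460),t1),((269,397),t2)): print("pel top",unproj("top",T([a],o),.018))
for a in ((758,228),(500,214)): print("pel sc",unproj("scene",T([a],s2),.018))
for n,a,o,z in(("dish",(671,447),t1,.042),("drop",(357,459),t1,.05),("jar",(240,524),t1,.085),("bar",(489,260),t1,.072)): print(n,unproj("top",T([a],o),z))
print("bar sc",unproj("scene",T([(262,355)],s1),.072))
print("dish sc",unproj("scene",T([(61,190)],s1),.042))
print("drop sc",unproj("scene",T([(385,195)],s1),.01))
E
```

```text
deck [ 0.61351664  0.34231738 -0.02615809] [[ 0.55188113  0.31437128]
 [-0.20088835  0.07926171]
 [-0.49976234 -0.42907093]
 [ 0.18051064  0.03796443]]
deck [ 0.61032697  0.34541735 -0.0290186 ] [[-0.39264251 -0.14600307]
 [ 1.05547533 -1.18412568]
 [ 0.36299859  0.38907778]
 [-1.02750023  1.14455446]]
carrier [ 0.65021538 -0.18864892  0.05254392] [[-9.40901033e-05  1.88175461e-01]
 [ 1.23246303e-01 -2.37847528e-02]
 [ 3.01573746e-02 -1.14358082e-01]
 [-1.52085251e-01 -4.61356117e-02]]
carrier [ 0.64812196 -0.18770718  0.05932169] [[ 0.14120738  0.07780475]
 [-0.03259092 -0.0639189 ]
 [-0.01309087 -0.06736757]
 [-0.10006052  0.0504946 ]]
cover [ 0.42644946 -0.38902302 -0.15302801] [[-0.03191751 -0.10919174]
 [ 0.01694294 -0.02367145]
 [ 0.04025424  0.069128  ]
 [-0.02403742  0.06130592]]
cover [ 0.42538602 -0.38747463 -0.16089554] [[ 0.03986273  0.10715163]
 [-0.01702428  0.10112278]
 [ 0.00354845 -0.19144889]
 [-0.02720244 -0.03989006]]
pel top [[0.43647057 0.11425736 0.018     ]]
pel top [[ 0.42170407 -0.1068787   0.018     ]]
pel sc [[0.43441978 0.11673618 0.018     ]]
pel sc [[ 0.42007731 -0.10623438  0.018     ]]
dish [[0.44650412 0.03108891 0.042     ]]
drop [[0.43483869 0.30254919 0.05      ]]
jar [[0.37722678 0.39491487 0.085     ]]
bar [[0.6054733  0.18797732 0.072     ]]
bar sc [[0.61705184 0.1846031  0.072     ]]
dish sc [[0.45064383 0.03235453 0.042     ]]
drop sc [[0.43687979 0.31332562 0.01      ]]
```

```bash
cat >> h.py <<'E'
def st():
    o=get_obs();R=Rn.from_quat(o["tool_rot"]).as_matrix();j=R[:,2]
    print("t",round(o["time"],2),"p",rnd(o["position"]),"jawdeg",round(np.degrees(np.arctan2(j[1],j[0])),2),"app",rnd(R[:,1]),"F",np.round(o["ft_force"],1),"w",rnd(o["grip_width"]),"q6",round(o["q"][5],2))
    return o
E
python3 -c "from h import *;st()"
```

```text
t 0.2 p [0.1879 0.5956 0.2219] jawdeg 72.48 app [-6.0e-04 -1.2e-03 -1.0e+00] F [-0.5  0.8 -0.1] w 0.0871 q6 -0.18
```

Emit:
jog_arm --increments '[[[0,0,4,0.026,-0.037,0,1],[0,0,8,0.053,-0.074,0,1],[0,0,12,0.08,-0.111,0,1],[0,0,15.9,0.106,-0.148,0,1],[0,0,15.9,0.132,-0.185,0,1],[0,0,15.9,0.159,-0.222,0,1],[0,0,15.9,0.186,-0.26,0,1],[0,0,15.9,0.212,-0.296,0,1]]]' --squeeze 20

```text
time: 1.0
position: [0.4007, 0.2979, 0.222]
tool_rot: [0.707, -0.01, 0.01, -0.707]
ft_force: [0.0, -0.2, 0.6]
grip_width: 0.0312
```

```bash
python3 - <<'E'
from h import *
st()
t1=(70,115)
print("lamp",unproj("top",T([(150,5),(230,10),(205,305),(133,300)],t1),.36))
print("base",unproj("top",T([(648,190),(640,355),(124,340)],t1),.015))
E
```

```text
t 1.0 p [0.4007 0.2979 0.222 ] jawdeg 88.37 app [-1.0e-04 -1.3e-03 -1.0e+00] F [ 0.  -0.2  0.6] w 0.0312 q6 -1.13
lamp [[0.74908406 0.40728778 0.36      ]
 [0.74457671 0.34702025 0.36      ]
 [0.52660705 0.35599958 0.36      ]
 [0.53017332 0.40895767 0.36      ]]
base [[0.67821982 0.05352875 0.015     ]
 [0.52960193 0.05962726 0.015     ]
 [0.54212608 0.52372444 0.015     ]]
```

Emit:
jog_arm --increments '[[[0,0,0,0.045,-0.015,0,1],[0,0,0,0.09,-0.03,0,1],[0,0,0,0.135,-0.046,0,1],[0,0,0,0.18,-0.062,0,1],[0,0,0,0.208,-0.071,0,1],[0,0,0,0.208,-0.071,-0.04,1],[0,0,0,0.208,-0.071,-0.07,1],[0,0,0,0.208,-0.071,-0.07,1]]]'

```text
time: 1.8
position: [0.6051, 0.2258, 0.147]
tool_rot: [0.708, -0.014, 0.006, -0.706]
ft_force: [-1.0, -0.8, -0.3]
grip_width: 0.0004
```

```bash
python3 - <<'E'
from h import *
st()
crop("scene",(340,230),200,150,4,"s3")
crop("top",(170,190),200,150,4,"t3")
E
```

```text
t 1.8 p [0.6051 0.2258 0.147 ] jawdeg 88.33 app [-0.0111 -0.0033 -0.9999] F [-1.  -0.8 -0.3] w 0.0004 q6 -1.36
s3 origin 240 155 scale 4
t3 origin 70 115 scale 4
```

View pics/s3.png

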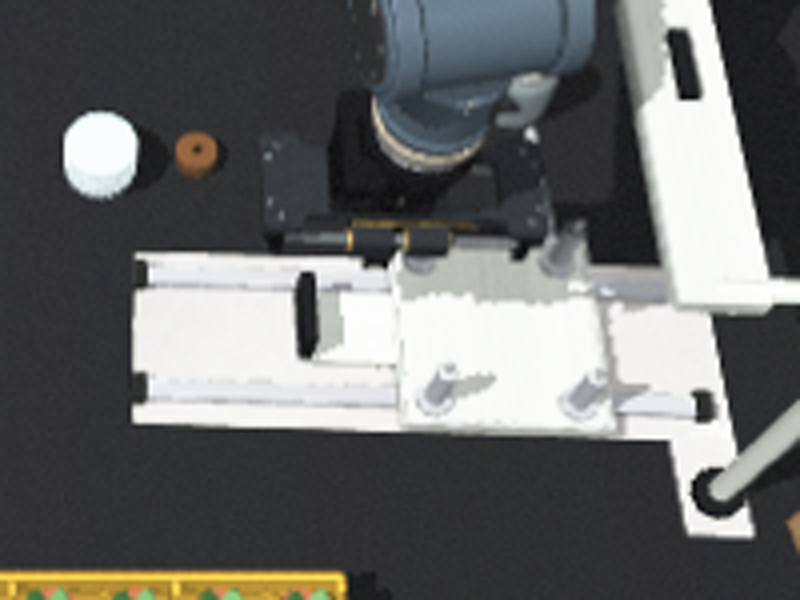

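View pics/t3.png

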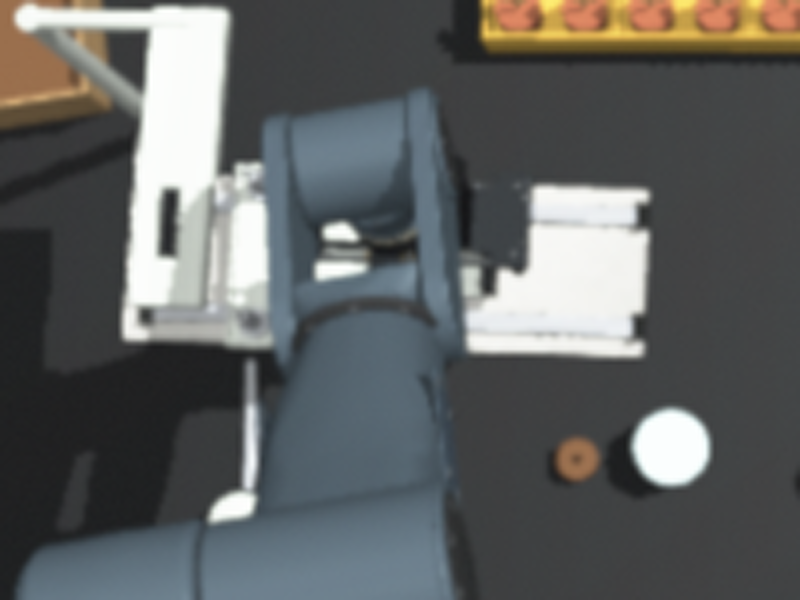

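Emit:
jog_arm --increments '[[[-0.2,0.6,0,0.004,0.001,-0.03,1],[-0.2,0.6,0,0.004,0.001,-0.06,1],[-0.2,0.6,0,0.004,0.001,-0.09,1],[-0.2,0.6,0,0.004,0.001,-0.1,1],[-0.2,0.6,0,0.004,0.001,-0.1,1],[-0.2,0.6,0,0.004,0.001,-0.1,1]]]'

```text
time: 2.5
position: [0.6141, 0.2284, 0.0538]
tool_rot: [0.709, -0.013, 0.007, -0.705]
ft_force: [-0.5, -0.2, 0.5]
grip_width: 0.0007
```

Emit:
jog_arm --increments '[[[0,0,0,-0.004,-0.008,-0.008,1],[0,0,0,-0.004,-0.02,-0.008,1],[0,0,0,-0.004,-0.035,-0.008,1],[0,0,0,-0.005,-0.055,-0.008,1],[0,0,0,-0.005,-0.075,-0.008,1],[0,0,0,-0.006,-0.095,-0.008,1],[0,0,0,-0.006,-0.115,-0.008,1],[0,0,0,-0.007,-0.13,-0.008,1]]]'

```text
time: 3.3
position: [0.6065, 0.0976, 0.0465]
tool_rot: [0.708, -0.014, 0.008, -0.706]
ft_force: [-0.1, 3.9, 2.0]
grip_width: 0.0006
```

```bash
python3 - <<'E'
from h import *
st()
crop("scene",(340,230),200,150,4,"s4")
E
```

```text
t 3.3 p [0.6065 0.0976 0.0465] jawdeg 88.29 app [-0.0087 -0.0027 -1.    ] F [-0.1  3.9  2. ] w 0.0006 q6 -1.56
s4 origin 240 155 scale 4
```

View pics/s4.png

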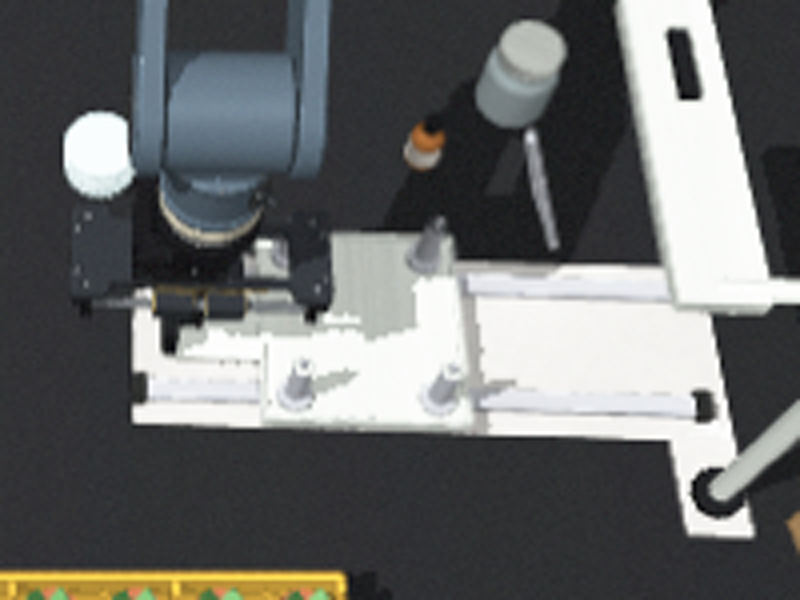

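Emit:
jog_arm --increments '[[[0,0,0,0,-0.01,0,1],[0,0,0,0,-0.018,0,1],[0,0,0,0,-0.024,0,1],[0,0,0,-0.001,-0.028,0,1],[0,0,0,-0.001,-0.032,0,1],[0,0,0,-0.001,-0.035,0,1],[0,0,0,-0.001,-0.035,0,1]]]'

```text
time: 4.05
position: [0.606, 0.0595, 0.0465]
tool_rot: [0.709, -0.013, 0.008, -0.705]
ft_force: [0.1, 2.2, 0.2]
grip_width: 0.0005
```

Emit:
jog_arm --increments '[[[0,0,0,0,-0.003,0,1],[0,0,0,0,-0.006,0,1],[0,0,0,0,-0.009,0,1],[0,0,0,0,-0.011,0,1]]]'

```text
time: 4.45
position: [0.6057, 0.0482, 0.0465]
tool_rot: [0.709, -0.014, 0.008, -0.705]
ft_force: [-2.0, 4.3, 1.7]
grip_width: 0.0004
```

Emit:
jog_arm --increments '[[[0,0,0,0,-0.003,0,1],[0,0,0,0,-0.006,0,1],[0,0,0,0,-0.009,0,1],[0,0,0,0,-0.009,0,1]]]'

```text
time: 4.85
position: [0.6054, 0.0384, 0.0464]
tool_rot: [0.709, -0.014, 0.007, -0.705]
ft_force: [-1.4, 0.6, 1.2]
grip_width: 0.0005
```

```bash
python3 - <<'E'
from h import *
st()
crop("scene",(340,230),200,150,4,"s5")
E
```

```text
t 4.85 p [0.6054 0.0384 0.0464] jawdeg 88.28 app [-0.0093 -0.0064 -0.9999] F [-1.4  0.6  1.2] w 0.0005 q6 -1.65
s5 origin 240 155 scale 4
```

View pics/s5.png

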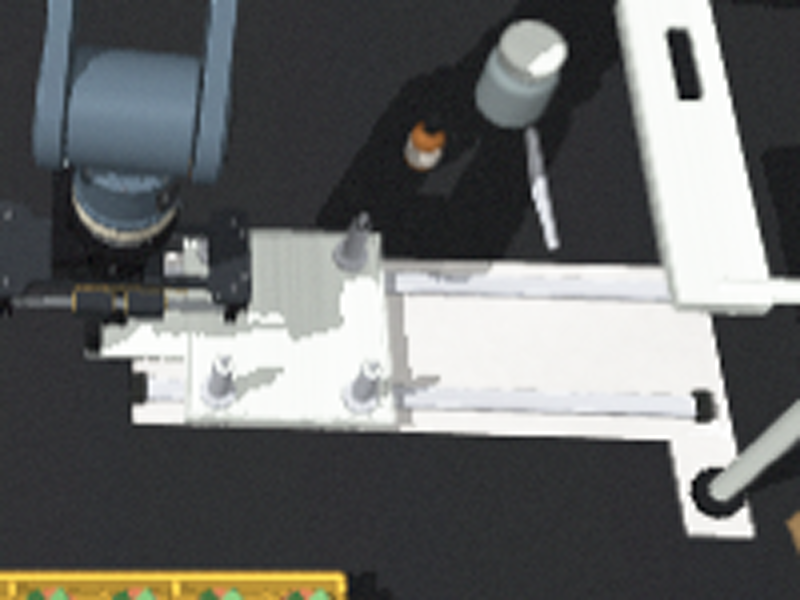

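Emit:
jog_arm --increments '[[[0,0,0,0,-0.005,0,1],[0,0,0,0,-0.01,0,1],[0,0,0,0,-0.014,0,1],[0,0,0,0,-0.018,0,1],[0,0,0,0,-0.022,0,1],[0,0,0,0,-0.022,0,1]]]'

```text
time: 5.5
position: [0.6052, 0.0283, 0.0465]
tool_rot: [-0.703, 0.016, -0.01, 0.711]
ft_force: [2.6, 39.9, 3.3]
grip_width: 0.0006
```

Emit:
jog_arm --increments '[[[0,0,0,0,0.008,0,1],[0,0,0,0,0.012,0.03,1],[0,0,0,0,0.012,0.07,0.5],[0,0,0,0,0.0,0.11,0.3],[0,0,2,0.01,-0.04,0.13,0.0],[0,0,5,0.02,-0.08,0.13,-0.2],[0,0,5,0.03,-0.12,0.13,-0.2],[0,0,5,0.043,-0.16,0.13,-0.2]]]'

```text
time: 6.3
position: [0.6488, -0.1351, 0.1772]
tool_rot: [-0.704, -0.015, 0.02, 0.71]
ft_force: [0.7, -0.1, -0.1]
grip_width: 0.0406
```

Emit:
jog_arm --increments '[[[0,0,0,0.0,-0.02,0,-0.2],[0,0,0,0,-0.05,0,-0.2],[0,0,0,0,-0.05,0,-0.2]]]'

```text
time: 6.6
position: [0.6493, -0.1915, 0.1772]
tool_rot: [-0.706, -0.014, 0.018, 0.708]
ft_force: [0.5, 0.7, -0.4]
grip_width: 0.0513
```

```bash
python3 - <<'E'
from h import *
st()
crop("scene",(280,230),200,150,4,"s6")
crop("top",(230,190),200,150,4,"t6")
E
```

```text
t 6.6 p [ 0.6493 -0.1915  0.1772] jawdeg 92.63 app [-0.0054  0.0029 -1.    ] F [ 0.5  0.7 -0.4] w 0.0513 q6 -2.07
s6 origin 180 155 scale 4
t6 origin 130 115 scale 4
```

View pics/s6.png

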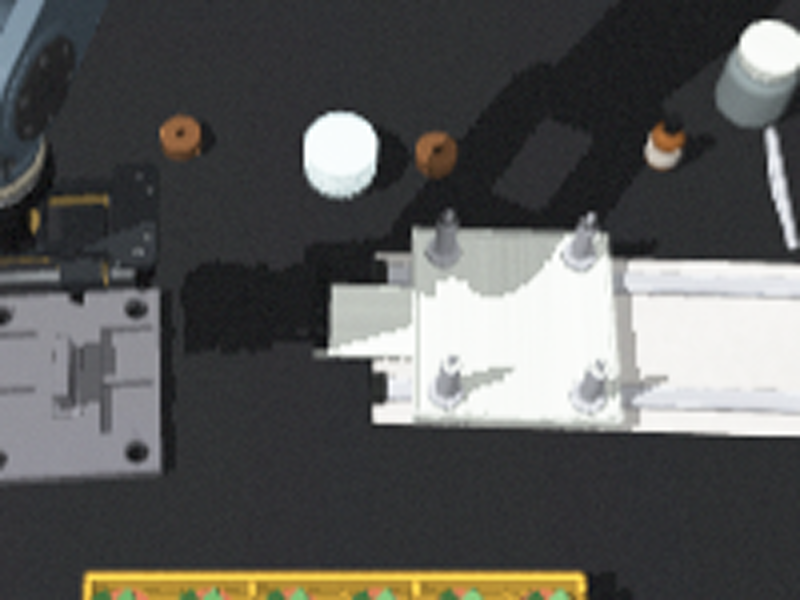

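View pics/t6.png

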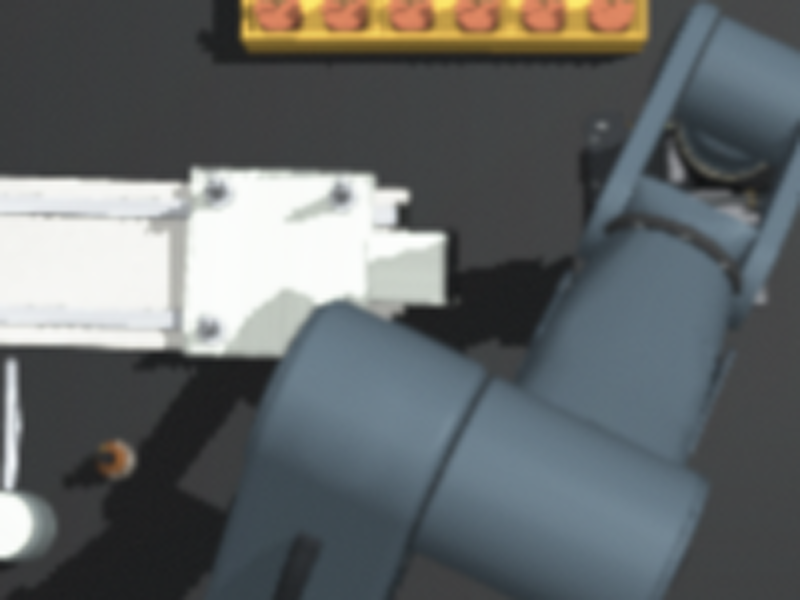

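Emit:
jog_arm --increments '[[[-0.1,-0.2,0.4,0,0.003,-0.04,-0.2],[-0.1,-0.2,0.4,0,0.003,-0.08,-0.2],[-0.1,-0.2,0.4,0,0.003,-0.11,-0.2],[-0.1,-0.2,0.4,0,0.003,-0.13,-0.2],[-0.1,-0.2,0.4,0,0.003,-0.145,-0.2],[-0.1,-0.2,0.4,0,0.003,-0.153,-0.2],[-0.1,-0.2,0.4,0,0.003,-0.157,-0.2],[-0.1,-0.2,0.4,0,0.003,-0.157,-0.2]]]'

```text
time: 7.5
position: [0.649, -0.1839, 0.0203]
tool_rot: [-0.705, -0.019, 0.021, 0.709]
ft_force: [-0.8, -0.3, 0.3]
grip_width: 0.0522
```

```bash
python3 - <<'E'
from h import *
st()
s6=(180,155);t6=(130,115)
d=np.array([[81,80,34],[81,-80,34],[-81,-80,34],[-81,80,34]])/1e3
pn=np.array([[61,55,108],[61,-55,108],[-61,-55,108],[-61,55,108]])/1e3
a=("top",d[[0,1,3]],T([(192,168),(374,175),(183,353)],t6))
b=("scene",d,T([(624,427),(416,424),(412,228),(607,231)],s6))
c=("scene",pn,T([(600,362),(453,358),(448,212),(590,215)],s6))
dd=("top",pn[[0,1,3]],T([(217,189),(342,190),(209,326)],t6))
for o in ([a],[b],[c],[dd],[a,b,c]): print(*[rnd(v).tolist() for v in fit(o,[.6,.18,-.03])])
crop("scene",(210,230),140,110,5,"s7")
E
```

```text
t 7.5 p [ 0.649  -0.1839  0.0203] jawdeg 93.19 app [-0.0032  0.0047 -1.    ] F [-0.8 -0.3  0.3] w 0.0522 q6 -2.07
[0.6093, 0.1667, -0.0307] [[0.2746, 0.4786], [-0.3574, 0.0483], [0.0754, -0.5214]]
[0.6083, 0.1684, -0.0185] [[0.0765, -0.8968], [-0.0148, -1.0888], [-0.0156, 1.3256], [-0.049, 1.3548]]
[0.6087, 0.1658, -0.0268] [[0.3766, -0.1106], [-0.3545, -0.0496], [-0.0335, 0.0442], [0.0129, 0.1123]]
[0.6005, 0.1601, -0.0252] [[-0.4475, -0.6308], [0.617, -0.098], [-0.1209, 0.7749]]
[0.6088, 0.1669, -0.0251] [[0.0774, 0.7374], [-0.5426, 0.0577], [0.1356, -0.2484], [-0.5299, -0.5705], [-0.6478, -1.0841], [-0.2866, 1.336], [-0.2953, 1.6469], [0.7906, -0.0966], [0.0589, 0.024], [0.2904, 0.1087], [0.337, 0.123]]
s7 origin 140 175 scale 5
```

View pics/s7.png

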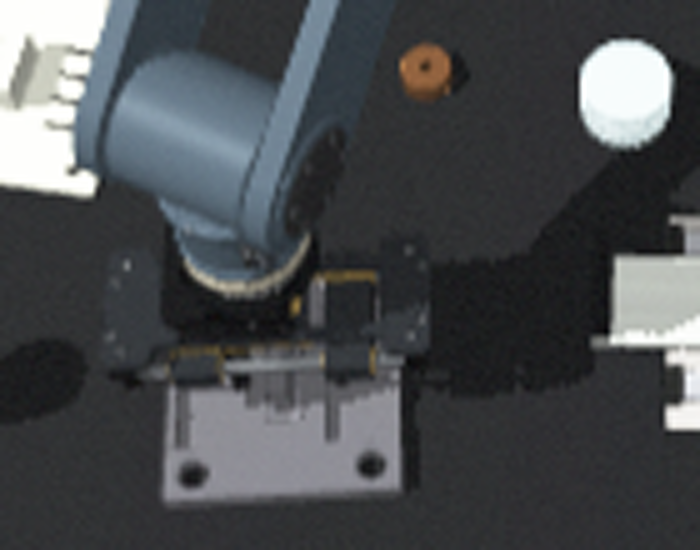

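Emit:
jog_arm --increments '[[[0,0,0,0,-0.002,0,1],[0,0,0,0,-0.002,0,1],[0,0,0,0,-0.002,0,1],[0,0,0,0,-0.002,0,1],[0,0,0,0,-0.002,0,1]]]' --squeeze 45

```text
time: 8.05
position: [0.6493, -0.1861, 0.0209]
tool_rot: [-0.705, -0.019, 0.02, 0.708]
ft_force: [0.3, -0.1, 0.4]
grip_width: 0.0204
```

Emit:
jog_arm --increments '[[[0,0,0,0,0,0.03,1],[0,0,0,0,0,0.07,1],[0,0,0,0,0,0.11,1],[0,0,0,0,0,0.145,1],[0,0,0,0,0,0.16,1]]]'

```text
time: 8.55
position: [0.6512, -0.1869, 0.1852]
tool_rot: [-0.706, -0.021, 0.018, 0.707]
ft_force: [0.6, 0.2, 0.3]
grip_width: 0.0005
```

```bash
python3 - <<'E'
from h import *
st()
crop("scene",(210,230),140,110,5,"s8")
E
```

```text
t 8.55 p [ 0.6512 -0.1869  0.1852] jawdeg 93.19 app [ 0.004   0.0013 -1.    ] F [0.6 0.2 0.3] w 0.0005 q6 -2.07
s8 origin 140 175 scale 5
```

View pics/s8.png

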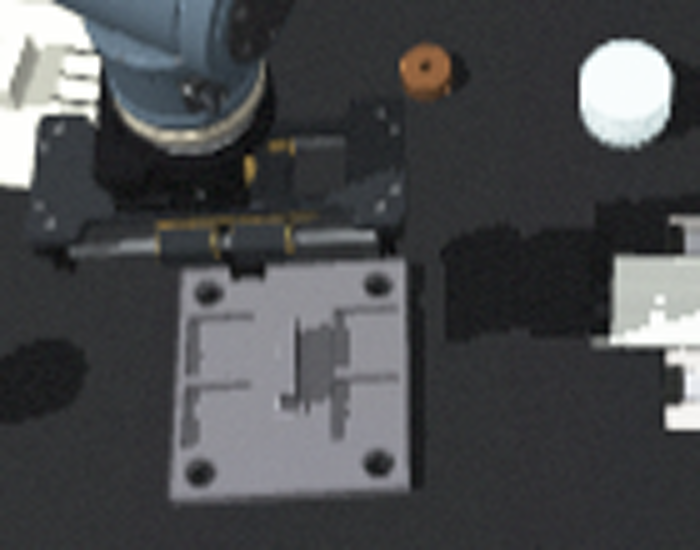

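Emit:
jog_arm --increments '[[[0,0,0,-0.002,0,0,0],[0,0,0,-0.002,0,-0.02,0],[0,0,0,-0.002,0,-0.05,0],[0,0,0,-0.002,0,-0.08,0],[0,0,0,-0.002,0,-0.1,0],[0,0,0,-0.002,0,-0.11,0]]]'

```text
time: 9.2
position: [0.6464, -0.1857, 0.0711]
tool_rot: [-0.705, -0.019, 0.021, 0.708]
ft_force: [-0.3, 0.5, 0.0]
grip_width: 0.0388
```

```bash
python3 - <<'E'
from h import *
st()
h=np.array([[61,55,14],[61,-55,14],[-61,-55,14],[-61,55,14]])/1e3
print(fit([("scene",h,T([(378,463),(200,471),(208,291),(376,285)],(140,175),5))],[.65,-.19,.05]))
E
```

```text
t 9.2 p [ 0.6464 -0.1857  0.0711] jawdeg 93.18 app [-0.0027  0.0044 -1.    ] F [-0.3  0.5  0. ] w 0.0388 q6 -2.08
(array([ 0.64663472, -0.18311769,  0.05123556]), array([[-0.11227394, -0.08863128],
       [-0.15131651,  0.14024728],
       [ 0.00322143,  0.17979171],
       [ 0.28314239, -0.25046976]]))
```

Emit:
jog_arm --increments '[[[0,0,0,0.001,0,-0.03,0],[0,0,0,0.001,0,-0.045,0],[0,0,0,0.001,0,-0.05,0],[0,0,0,0.001,0,-0.05,1],[0,0,0,0.001,0,-0.05,1],[0,0,0,0.001,0,-0.05,1],[0,0,0,0.001,0,-0.05,1],[0,0,0,0.001,0,-0.05,1]]]'

```text
time: 10.0
position: [0.6478, -0.1856, 0.0221]
tool_rot: [-0.705, -0.019, 0.02, 0.708]
ft_force: [0.3, 0.7, 6.5]
grip_width: 0.0123
```

Emit:
jog_arm --increments '[[[0,0,0,0,0,0,1],[0,0,0,0,0,0,1],[0,0,0,0,0,0,1]]]'

```text
time: 10.3
position: [0.6478, -0.1855, 0.0221]
tool_rot: [-0.705, -0.019, 0.02, 0.708]
ft_force: [-0.1, 1.5, -0.4]
grip_width: 0.0113
```

Emit:
jog_arm --increments '[[[0,0,0,0,0,0.02,1],[0,0,0,0,0,0.05,1],[0,0,0,0,0,0.09,1],[0,0,0,0,0,0.13,1],[0,0,0,0,0,0.15,1],[0,0,0,0,0,0.158,1],[0,0,0,0,0,0.16,1]]]'

```text
time: 11.0
position: [0.6477, -0.1855, 0.1824]
tool_rot: [-0.705, -0.019, 0.02, 0.708]
ft_force: [-0.8, -0.4, -3.4]
grip_width: 0.012
```

Emit:
jog_arm --increments '[[[0,0,-1,-0.004,0.03,0,1],[0,0,-2,-0.008,0.07,0,1],[0,0,-3,-0.013,0.115,0,1],[0,0,-4,-0.018,0.16,0,1],[0,0,-4.7,-0.023,0.205,0,1],[0,0,-4.7,-0.028,0.25,0,1],[0,0,-4.7,-0.033,0.295,0,1],[0,0,-4.7,-0.037,0.33,0,1]]]'

```text
time: 11.8
position: [0.6083, 0.1471, 0.1798]
tool_rot: [-0.705, 0.011, -0.007, 0.709]
ft_force: [0.4, -0.4, -2.4]
grip_width: 0.0116
```

```bash
python3 - <<'E'
from h import *
st()
crop("scene",(300,220),160,120,5,"s9")
crop("top",(210,180),160,120,5,"t9")
E
```

```text
t 11.8 p [0.6083 0.1471 0.1798] jawdeg 88.54 app [-0.0061  0.0046 -1.    ] F [ 0.4 -0.4 -2.4] w 0.0116 q6 -1.49
s9 origin 220 160 scale 5
t9 origin 130 120 scale 5
```

View pics/s9.png

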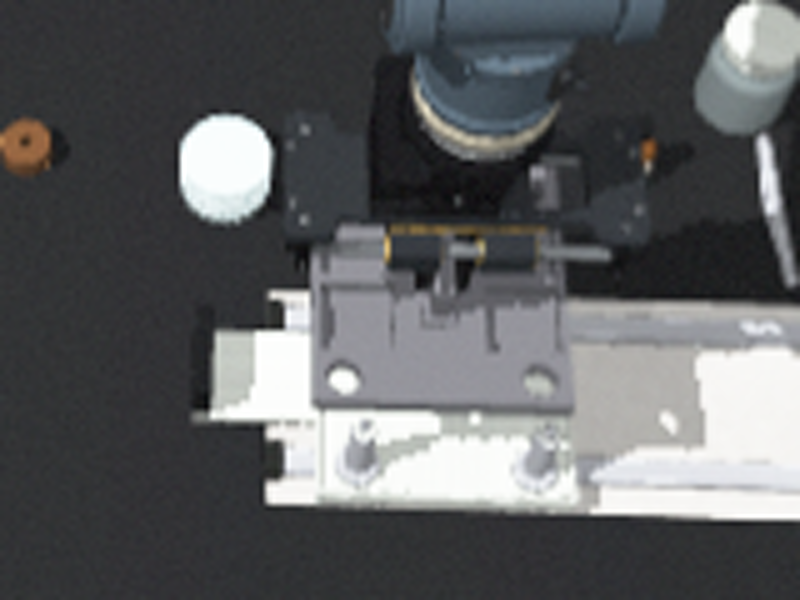

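View pics/t9.png

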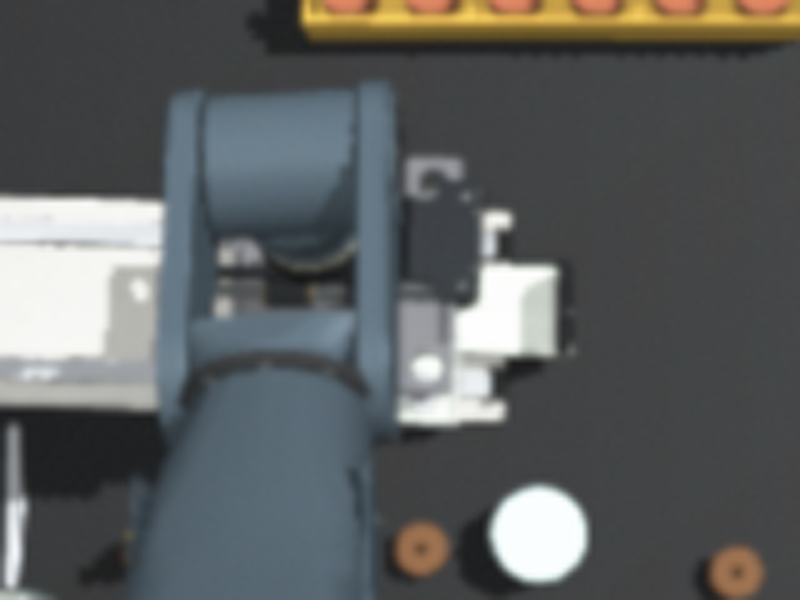

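```bash
python3 - <<'E'
from h import *
o=st()
z=.172
h=np.array([[61,55,z*1e3],[61,-55,z*1e3],[-61,-55,z*1e3]])/1e3
f=lambda p,q,s:(np.asarray(p,float)/5+q-0.4)
a=("scene",h[:2],f([(540,380),(344,378)],(220,160),5)); b=("top",h[2:],f([(428,367)],(130,120),5))
edge=("scene",np.array([[.077,.073,z],[.077,-.073,z]]),f([(574,408),(315,402)],(220,160),5))
for q in([a],[a,b],[a,b,edge]): print(*[rnd(v).tolist() for v in fit(q,[.6,.15,0])])
print(rnd(unproj("top",b[2],z)), "expected -x-y hole rel:")
pn=np.array([[61,55,108],[61,-55,108]])/1e3
print(rnd(unproj("scene",f([(548,428),(365,424)],(220,160),5),.108)))
E
```

```text
t 11.9 p [0.6077 0.1494 0.1799] jawdeg 88.78 app [-0.0066  0.0061 -1.    ] F [-0.2 -0.7 -2.5] w 0.0117 q6 -1.49
[0.6084, 0.1479, -0.0109] [[0.0496, -0.0046], [-0.0497, 0.0019]]
[0.6086, 0.1502, -0.0398] [[0.2876, 0.5499], [0.1338, -0.4815], [0.5352, 0.0971]]
[0.6083, 0.1499, -0.0323] [[0.3346, 0.3365], [0.1953, -0.4253], [0.768, 0.0545], [0.4166, 0.2072], [-0.3954, -0.164]]
[[0.5457 0.0994 0.172 ]] expected -x-y hole rel:
[[0.6717 0.2168 0.108 ]
 [0.6692 0.1094 0.108 ]]
```

Emit:
jog_arm --increments '[[[-0.15,-0.2,-0.2,0.001,0.008,0,1],[-0.35,-0.38,-0.3,0.0013,0.0166,0,1],[-0.35,-0.38,-0.3,0.0013,0.0166,0,1],[-0.35,-0.38,-0.3,0.0013,0.0166,-0.015,1],[-0.35,-0.38,-0.3,0.0013,0.0166,-0.035,1],[-0.35,-0.38,-0.3,0.0013,0.0166,-0.045,1],[-0.35,-0.38,-0.3,0.0013,0.0166,-0.045,1]]]'

```text
time: 12.6
position: [0.6078, 0.1651, 0.1331]
tool_rot: [0.707, -0.011, 0.008, -0.707]
ft_force: [-1.1, -0.4, -3.1]
grip_width: 0.0116
```

```bash
python3 - <<'E'
from h import *
st()
crop("scene",(300,220),160,120,5,"s10")
crop("top",(210,180),160,120,5,"t10")
E
```

```text
t 12.6 p [0.6078 0.1651 0.1331] jawdeg 88.42 app [-4.1e-03 -5.0e-04 -1.0e+00] F [-1.1 -0.4 -3.1] w 0.0116 q6 -1.45
s10 origin 220 160 scale 5
t10 origin 130 120 scale 5
```

View pics/s10.png

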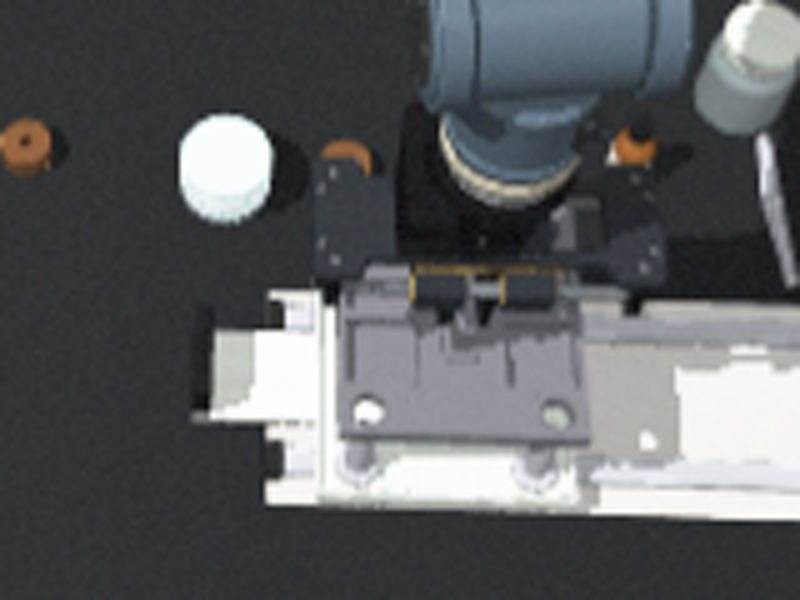

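View pics/t10.png

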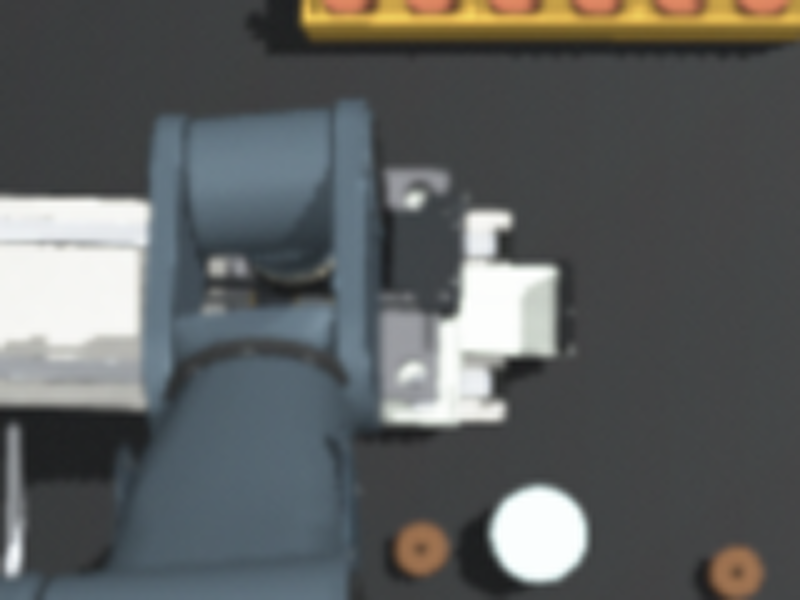

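Emit:
jog_arm --increments '[[[0,-0.2,0,0.001,0.0005,-0.008,1],[0,-0.2,0,0.001,0.0005,-0.014,1],[0,-0.2,0,0.001,0.0005,-0.015,1],[0,-0.2,0,0.001,0.0005,-0.015,1]]]'

```text
time: 13.1
position: [0.6101, 0.166, 0.1197]
tool_rot: [0.707, -0.009, 0.011, -0.707]
ft_force: [-0.2, 0.2, -1.8]
grip_width: 0.0118
```

```bash
python3 - <<'E'
from h import *
st()
crop("scene",(310,235),80,60,10,"s11")
crop("top",(220,180),80,60,10,"t11")
E
```

```text
t 13.1 p [0.6101 0.166  0.1197] jawdeg 88.44 app [ 3.1e-03 -1.0e-04 -1.0e+00] F [-0.2  0.2 -1.8] w 0.0118 q6 -1.45
s11 origin 270 205 scale 10
t11 origin 180 150 scale 10
```

View pics/s11.png

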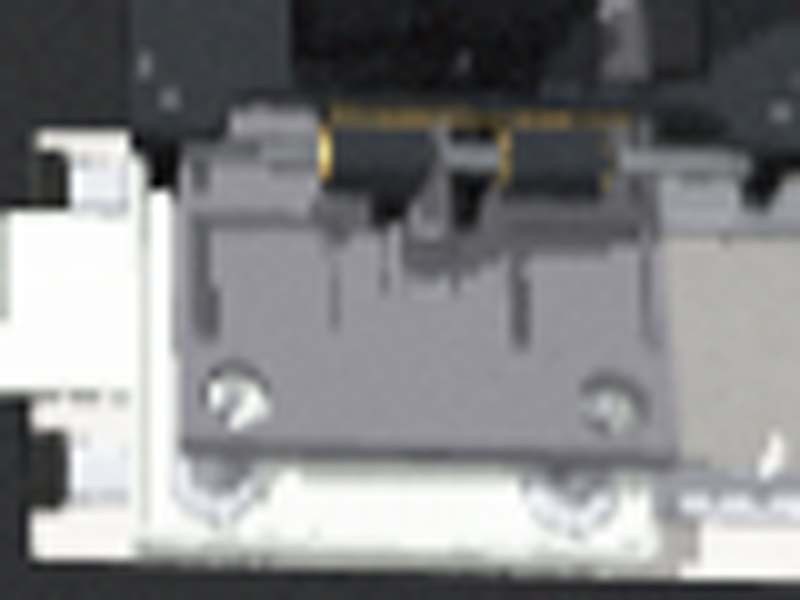

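View pics/t11.png

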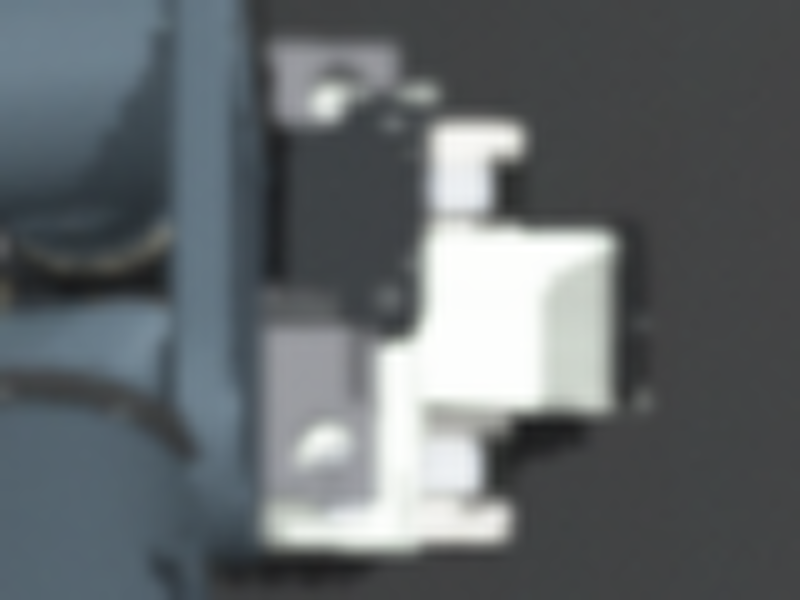

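Emit:
jog_arm --increments '[[[0,0.1,0,-0.001,0,-0.006,1],[0,0.1,0,-0.001,0,-0.011,1],[0,0.1,0,-0.001,0,-0.015,1],[0,0.1,0,-0.001,0,-0.015,1]]]'

```text
time: 13.6
position: [0.6088, 0.1659, 0.1041]
tool_rot: [0.707, -0.01, 0.01, -0.707]
ft_force: [-1.6, -1.5, -3.2]
grip_width: 0.0119
```

Emit:
jog_arm --increments '[[[0,0,0,0,0,-0.01,1],[0,0,0,0,0,-0.02,1],[0,0,0,0,0,-0.03,1],[0,0,0,0,0,-0.034,1],[0,0,0,0,0,-0.036,1]]]'

```text
time: 14.1
position: [0.6086, 0.1659, 0.067]
tool_rot: [0.707, -0.01, 0.009, -0.707]
ft_force: [0.3, -0.6, -1.1]
grip_width: 0.0113
```

Slid down freely. Seat it and release.

Emit:
jog_arm --increments '[[[0,0,0,0,0,-0.002,1],[0,0,0,0,0,-0.0035,1],[0,0,0,0,0,-0.004,1]]]'

```text
time: 14.4
position: [0.6087, 0.1658, 0.0641]
tool_rot: [0.707, -0.01, 0.01, -0.707]
ft_force: [-2.7, -1.1, 7.1]
grip_width: 0.012
```

Emit:
jog_arm --increments '[[[0,0,0,0,0,0,0],[0,0,0,0,0,0,0],[0,0,0,0,0,0,0],[0,0,0,0,0,0,0],[0,0,0,0,0,0.02,0],[0,0,0,0,0,0.06,0],[0,0,0,0,0,0.1,0],[0,0,0,0,0,0.13,0]]]'

```text
time: 15.2
position: [0.6096, 0.1661, 0.1965]
tool_rot: [-0.707, 0.009, -0.011, 0.707]
ft_force: [-0.5, -0.3, 0.1]
grip_width: 0.0431
```

Emit:
jog_arm --increments '[[[0,0,0,-0.03,-0.04,0,-0.3],[0,0,0,-0.06,-0.08,0,-0.3],[0,0,0,-0.09,-0.12,0,-0.3],[0,0,0,-0.12,-0.16,0,-0.3],[0,0,0,-0.14,-0.2,0,-0.3],[0,0,0,-0.15,-0.22,0,-0.3]]]'

```text
time: 15.8
position: [0.4577, -0.056, 0.1966]
tool_rot: [0.707, -0.01, 0.011, -0.707]
ft_force: [-0.1, 0.3, -0.1]
grip_width: 0.0566
```

```bash
python3 - <<'E'
from h import *
st()
crop("scene",(260,210),200,150,4,"s12")
crop("top",(240,200),200,150,4,"t12")
E
```

```text
t 15.8 p [ 0.4577 -0.056   0.1966] jawdeg 88.33 app [ 2.1e-03 -5.0e-04 -1.0e+00] F [-0.1  0.3 -0.1] w 0.0566 q6 -1.91
s12 origin 160 135 scale 4
t12 origin 140 125 scale 4
```

View pics/s12.png

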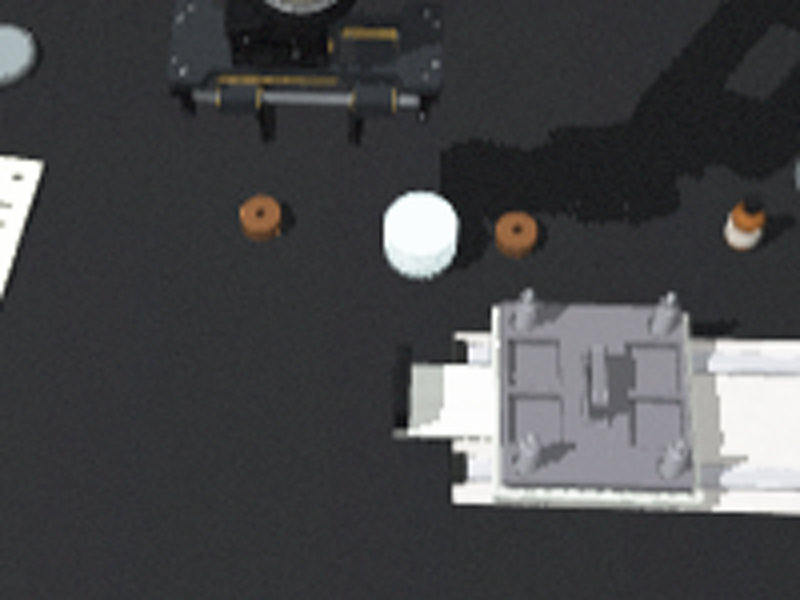

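View pics/t12.png

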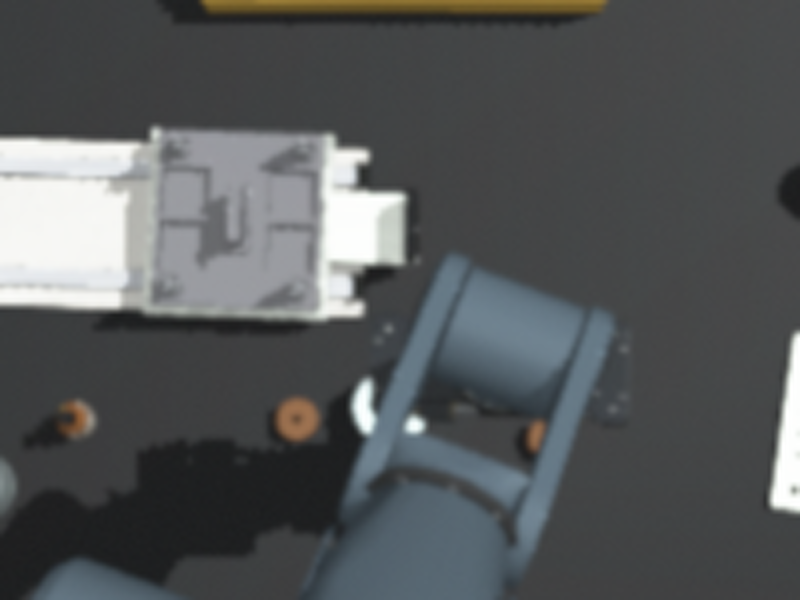

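Emit:
jog_arm --increments '[[[0,0,0,-0.02,-0.025,0,-0.1],[0,0,0,-0.037,-0.05,-0.03,-0.1],[0,0,0,-0.037,-0.05,-0.07,-0.1],[0,0,0,-0.037,-0.05,-0.11,-0.1],[0,0,0,-0.037,-0.05,-0.14,-0.1],[0,0,0,-0.037,-0.05,-0.15,-0.1],[0,0,0,-0.037,-0.05,-0.15,-0.1]]]'

```text
time: 16.6
position: [0.4215, -0.1052, 0.0456]
tool_rot: [-0.707, 0.011, -0.011, 0.707]
ft_force: [0.3, -0.4, 0.3]
grip_width: 0.0481
```

```bash
python3 - <<'E'
from h import *
st()
im=camera("scene"); cv2.imwrite("pics/s13f.png",cv2.resize(im,None,fx=1.5,fy=1.5)[:,:,::-1])
crop("scene",(230,190),80,60,10,"s13",im)
E
```

```text
t 16.6 p [ 0.4215 -0.1052  0.0456] jawdeg 88.24 app [ 3.e-04  1.e-03 -1.e+00] F [ 0.3 -0.4  0.3] w 0.0481 q6 -2.05
s13 origin 190 160 scale 10
```

View pics/s13f.png

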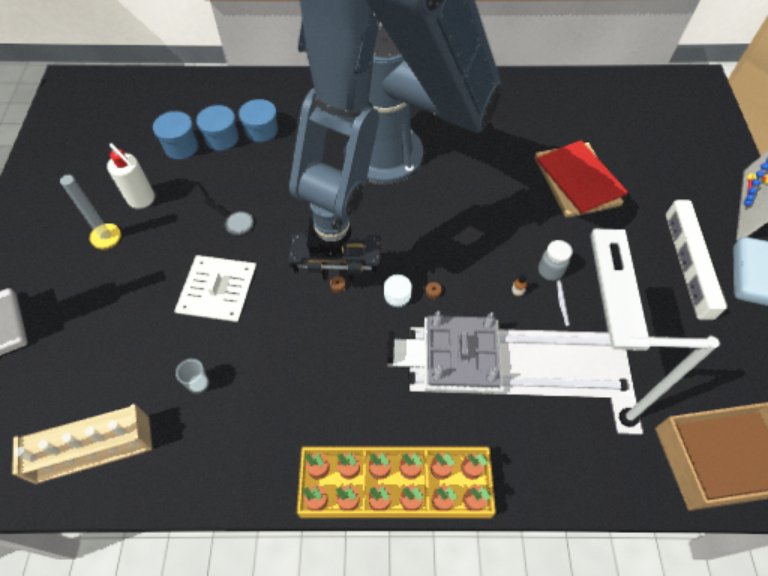

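View pics/s13.png

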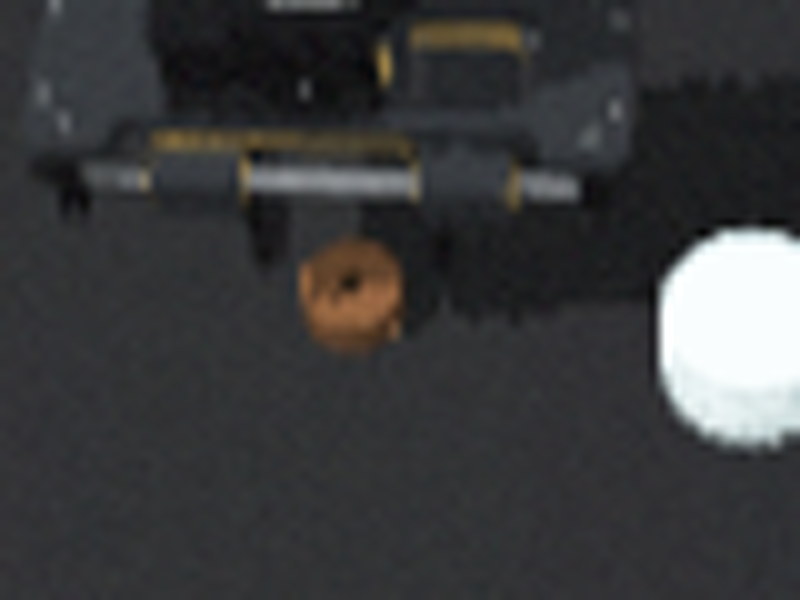

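Emit:
jog_arm --increments '[[[0,0,0,-0.0005,-0.001,-0.02,-0.1],[0,0,0,-0.0005,-0.001,-0.032,-0.1],[0,0,0,-0.0005,-0.001,-0.0355,-0.1],[0,0,0,-0.0005,-0.001,-0.0355,0.6],[0,0,0,-0.0005,-0.001,-0.0355,0.6],[0,0,0,-0.0005,-0.001,-0.0355,0.6],[0,0,0,-0.0005,-0.001,-0.0355,0.6],[0,0,0,-0.0005,-0.001,-0.0355,0.6]]]' --squeeze 15

```text
time: 17.45
position: [0.4224, -0.1069, 0.0121]
tool_rot: [0.707, -0.009, 0.012, -0.707]
ft_force: [1.3, 1.2, 7.0]
grip_width: 0.0352
```

Emit:
jog_arm --increments '[[[0,0,0,0,0,0.0,0.6],[0,0,0,0,0,0.02,0.6],[0,0,0,0,0,0.06,0.6],[0,0,0,0,0,0.1,0.6],[0,0,0,0,0,0.13,0.6],[0,0,0,0,0,0.14,0.6]]]'

```text
time: 18.05
position: [0.4237, -0.1075, 0.1549]
tool_rot: [0.708, -0.007, 0.014, -0.706]
ft_force: [0.2, -0.3, -0.2]
grip_width: 0.0356
```

```bash
python3 - <<'E'
from h import *
st()
crop("scene",(230,190),80,60,10,"s14")
y=-.026;c,s=np.cos(y),np.sin(y)
for i,(a,b) in enumerate([(-24,-47),(-24,47),(24,-47),(24,47)]):
    print("cell",i,rnd([.6087+(a*c-b*s)/1e3,.1658+(a*s+b*c)/1e3]))
E
```

```text
t 18.05 p [ 0.4237 -0.1075  0.1549] jawdeg 88.24 app [ 0.0095 -0.004  -0.9999] F [ 0.2 -0.3 -0.2] w 0.0356 q6 -2.05
s14 origin 190 160 scale 10
cell 0 [0.5835 0.1194]
cell 1 [0.5859 0.2134]
cell 2 [0.6315 0.1182]
cell 3 [0.6339 0.2122]
```

View pics/s14.png

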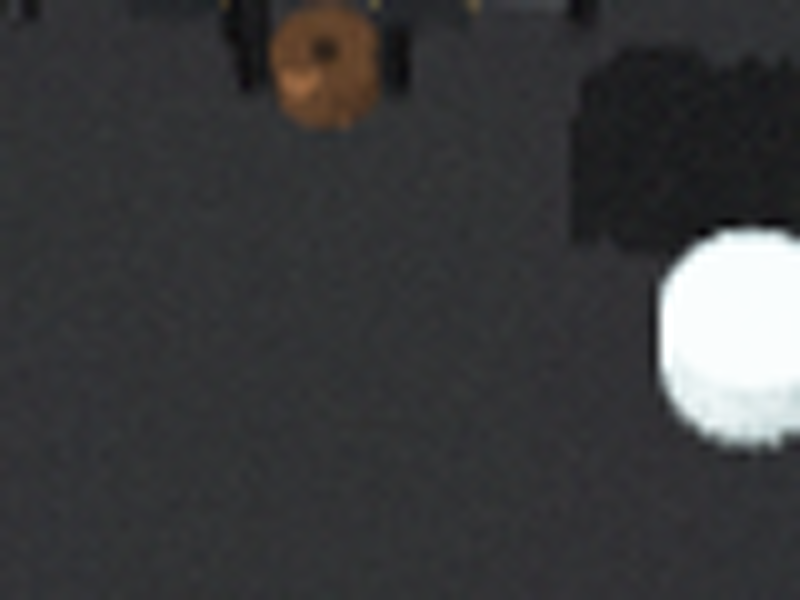

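Emit:
jog_arm --increments '[[[0,0,0,0.015,0.02,0,0.6],[0,0,0,0.04,0.055,0,0.6],[0,0,0.2,0.065,0.09,0,0.6],[0,0,0.2,0.09,0.125,0,0.6],[0,0,0.2,0.115,0.16,0,0.6],[0,0,0.2,0.135,0.195,0,0.6],[0,0,0.2,0.155,0.22,0,0.6],[0,0,0.2,0.16,0.2265,0,0.6]]]'

```text
time: 18.9
position: [0.5848, 0.1216, 0.1528]
tool_rot: [0.708, -0.005, 0.012, -0.706]
ft_force: [-0.1, -1.1, -0.2]
grip_width: 0.0354
```

Emit:
jog_arm --increments '[[[0,0,0,0,0,-0.02,0.6],[0,0,0,0,0,-0.045,0.6],[0,0,0,0,0,-0.06,0.6],[0,0,0,0,0,-0.06,0.6]]]'

```text
time: 19.3
position: [0.5813, 0.1207, 0.089]
tool_rot: [0.708, -0.009, 0.009, -0.706]
ft_force: [0.0, -0.4, -1.0]
grip_width: 0.0347
```

```bash
python3 - <<'E'
from h import *
st()
crop("scene",(300,220),120,90,6,"s15")
E
```

```text
t 19.3 p [0.5813 0.1207 0.089 ] jawdeg 88.58 app [ 0.    -0.004 -1.   ] F [ 0.  -0.4 -1. ] w 0.0347 q6 -1.52
s15 origin 240 175 scale 6
```

View pics/s15.png

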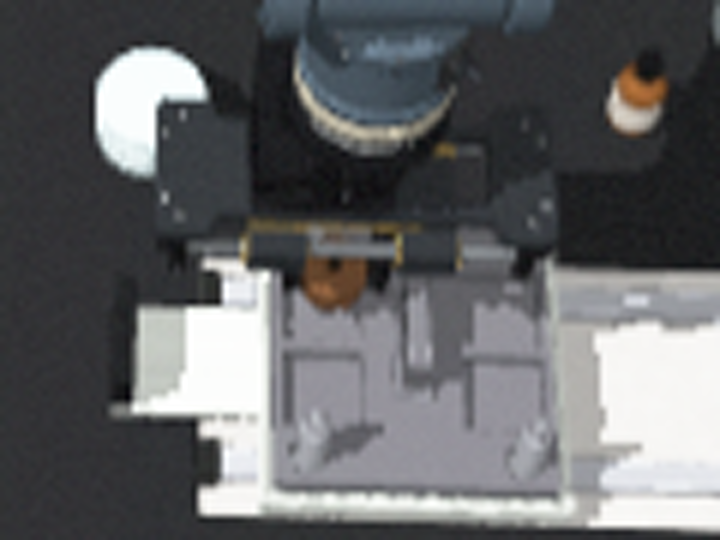

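Emit:
jog_arm --increments '[[[0,0,0,0.0027,-0.0013,-0.008,0.6],[0,0,0,0.0027,-0.0013,-0.016,0.6],[0,0,0,0.0027,-0.0013,-0.024,0.6],[0,0,0,0.0027,-0.0013,-0.03,0.6],[0,0,0,0.0027,-0.0013,-0.031,0.6]]]'

```text
time: 19.85
position: [0.5847, 0.1194, 0.0587]
tool_rot: [0.708, -0.008, 0.009, -0.706]
ft_force: [-0.2, -0.3, -0.7]
grip_width: 0.0352
```

Emit:
jog_arm --increments '[[[0,0,0,0,0,0,0.05],[0,0,0,0,0,0,0.05],[0,0,0,0,0,0,0.05],[0,0,0,0,0,0.02,0.05],[0,0,0,0,0,0.06,0.05],[0,0,0,0,0,0.1,0.0],[0,0,0,0,0,0.12,-0.1]]]'

```text
time: 20.55
position: [0.5866, 0.1196, 0.1827]
tool_rot: [0.708, -0.006, 0.012, -0.706]
ft_force: [0.7, -0.2, 0.2]
grip_width: 0.0455
```

Emit:
jog_arm --increments '[[[0,0,0,-0.04,0,0,-0.1],[0,0,0,-0.08,0,0,-0.1],[0,0,0,-0.12,-0.001,0,-0.1],[0,0,0,-0.148,-0.002,0,-0.1],[0,0,0,-0.148,-0.002,-0.03,-0.1],[0,0,0,-0.148,-0.002,-0.03,-0.1]]]'

```text
time: 21.15
position: [0.436, 0.1176, 0.1514]
tool_rot: [0.708, -0.007, 0.01, -0.706]
ft_force: [-0.8, 0.7, -0.3]
grip_width: 0.0477
```

```bash
python3 - <<'E'
from h import *
st()
im=camera("scene")
crop("scene",(300,220),120,90,6,"s16",im)
crop("scene",(290,190),80,60,10,"s17",im)
E
```

```text
t 21.15 p [0.436  0.1176 0.1514] jawdeg 88.6 app [ 0.0033 -0.0039 -1.    ] F [-0.8  0.7 -0.3] w 0.0477 q6 -1.52
s16 origin 240 175 scale 6
s17 origin 250 160 scale 10
```

View pics/s16.png

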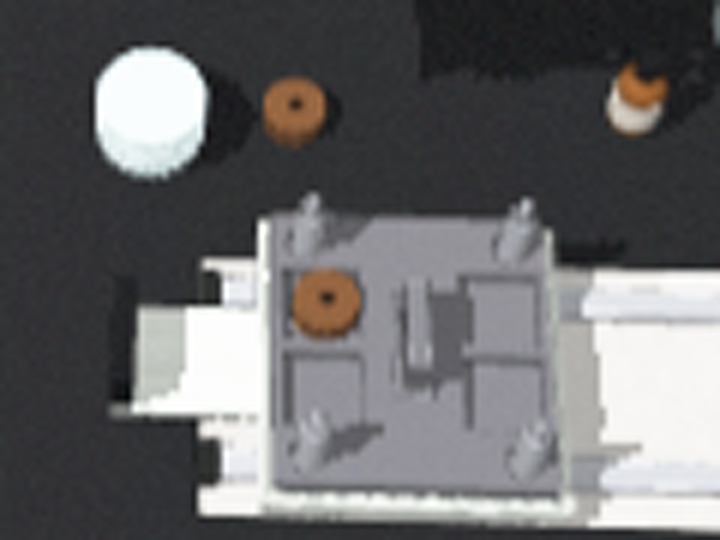

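View pics/s17.png

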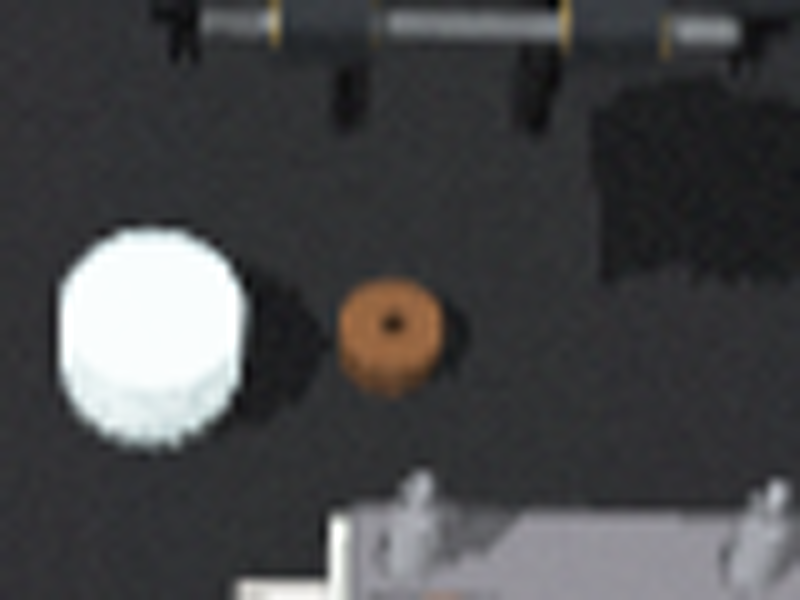

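Emit:
jog_arm --increments '[[[0,0,0,0,-0.0015,-0.04,-0.1],[0,0,0,0,-0.0015,-0.08,-0.1],[0,0,0,0,-0.0015,-0.11,-0.1],[0,0,0,0,-0.0015,-0.13,-0.1],[0,0,0,0,-0.0015,-0.139,-0.1],[0,0,0,0,-0.0015,-0.14,-0.1],[0,0,0,0,-0.0015,-0.14,0.6],[0,0,0,0,-0.0015,-0.14,0.6]]]'

```text
time: 22.0
position: [0.4389, 0.1161, 0.0134]
tool_rot: [0.708, -0.006, 0.012, -0.706]
ft_force: [-0.2, 0.3, 0.5]
grip_width: 0.0388
```

Emit:
jog_arm --increments '[[[0,0,0,0,0,0.0,0.6],[0,0,0,0,0,0,0.6],[0,0,0,0,0,0,0.6],[0,0,0,0,0,0,0.6]]]'

```text
time: 22.4
position: [0.439, 0.1161, 0.0137]
tool_rot: [0.708, -0.005, 0.012, -0.706]
ft_force: [0.9, -0.0, 1.6]
grip_width: 0.0349
```

Emit:
jog_arm --increments '[[[0,0,0,0,0,0.02,0.6],[0,0,0,0,0,0.06,0.6],[0,0,0,0,0,0.1,0.6],[0,0,0,0,0,0.13,0.6],[0,0,0,0,0,0.14,0.6],[0,0,0,0,0,0.14,0.6]]]'

```text
time: 23.0
position: [0.4398, 0.1162, 0.1549]
tool_rot: [0.708, -0.004, 0.013, -0.706]
ft_force: [-0.4, 0.3, -0.2]
grip_width: 0.0351
```

Emit:
jog_arm --increments '[[[0,0,0,0.02,0.015,0,0.6],[0,0,0,0.05,0.035,0,0.6],[0,0,0,0.085,0.055,0,0.6],[0,0,0,0.12,0.075,0,0.6],[0,0,0,0.145,0.095,0,0.6],[0,0,0,0.149,0.097,0,0.6],[0,0,0,0.149,0.097,0,0.6]]]'

```text
time: 23.7
position: [0.5878, 0.2132, 0.152]
tool_rot: [0.709, -0.006, 0.011, -0.705]
ft_force: [-1.4, 0.2, -0.3]
grip_width: 0.0349
```

Emit:
jog_arm --increments '[[[0,0,0,0,0,-0.02,0.6],[0,0,0,0,0,-0.045,0.6],[0,0,0,0,0,-0.06,0.6],[0,0,0,0,0,-0.06,0.6]]]'

```text
time: 24.1
position: [0.5843, 0.2121, 0.089]
tool_rot: [0.709, -0.009, 0.009, -0.705]
ft_force: [-0.2, 0.6, -0.1]
grip_width: 0.0346
```

```bash
python3 - <<'E'
from h import *
st()
crop("scene",(300,220),120,90,6,"s18")
crop("top",(210,180),120,90,6,"t18")
E
```

```text
t 24.1 p [0.5843 0.2121 0.089 ] jawdeg 88.62 app [-0.     -0.0062 -1.    ] F [-0.2  0.6 -0.1] w 0.0346 q6 -1.37
s18 origin 240 175 scale 6
t18 origin 150 135 scale 6
```

View pics/s18.png

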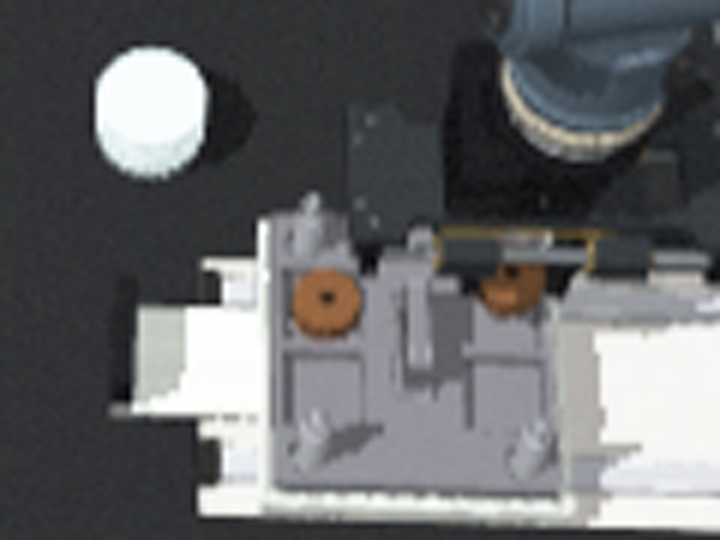

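Emit:
jog_arm --increments '[[[0,0,0,0.0045,0.001,-0.008,0.6],[0,0,0,0.0045,0.001,-0.016,0.6],[0,0,0,0.0045,0.001,-0.024,0.6],[0,0,0,0.0045,0.001,-0.028,0.6],[0,0,0,0.0045,0.001,-0.029,0.6]]]'

```text
time: 24.7
position: [0.5906, 0.2138, 0.0624]
tool_rot: [0.709, -0.007, 0.01, -0.705]
ft_force: [-3.2, -0.2, 5.5]
grip_width: 0.0351
```

```bash
python3 - <<'E'
from h import *
st()
crop("scene",(300,220),120,90,6,"s19")
E
```

```text
t 24.7 p [0.5906 0.2138 0.0624] jawdeg 88.63 app [ 0.0042 -0.0052 -1.    ] F [-3.2 -0.2  5.5] w 0.0351 q6 -1.37
s19 origin 240 175 scale 6
```

View pics/s19.png

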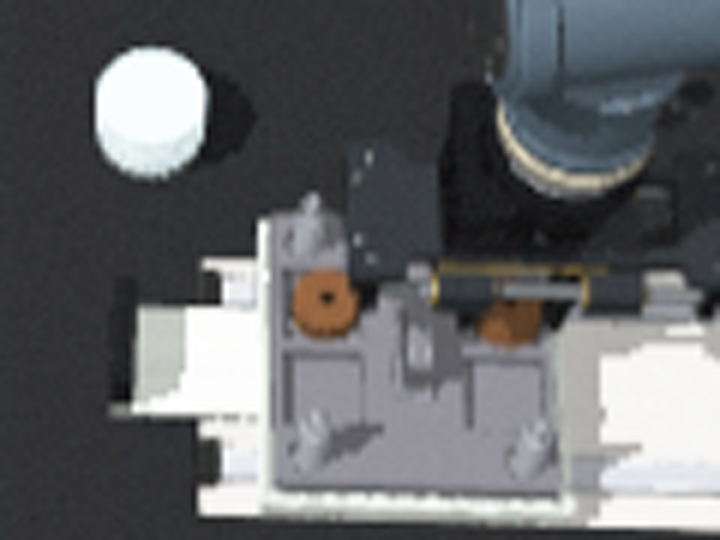

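Emit:
jog_arm --increments '[[[0,0,0,-0.001,0,0.003,0.6],[0,0,0,-0.004,0,0.003,0.6],[0,0,0,-0.004,0,0.0,0.6],[0,0,0,-0.004,0,-0.002,0.6],[0,0,0,-0.004,0,-0.003,0.6]]]'

```text
time: 25.25
position: [0.588, 0.2138, 0.0601]
tool_rot: [0.709, -0.006, 0.011, -0.705]
ft_force: [1.1, -0.4, 4.6]
grip_width: 0.0351
```

Emit:
jog_arm --increments '[[[0,0,0,0,0,0,0.05],[0,0,0,0,0,0,0.05],[0,0,0,0,0,0,0.05],[0,0,0,0,0,0.02,0.05],[0,0,0,0,0,0.06,0.05],[0,0,0,0,0,0.1,0.0],[0,0,0,0,0,0.12,-0.1]]]'

```text
time: 25.95
position: [0.5894, 0.2142, 0.1835]
tool_rot: [0.708, -0.004, 0.013, -0.706]
ft_force: [0.1, -0.5, 0.6]
grip_width: 0.0455
```

Emit:
jog_arm --increments '[[[0,0,0,-0.02,-0.04,0,-0.1],[0,0,0,-0.05,-0.08,0,-0.1],[0,0,-1,-0.08,-0.12,0,-0.1],[0,0,-2,-0.1,-0.16,0,-0.1],[0,0,-3,-0.11,-0.2,0,-0.1],[0,0,-4,-0.12,-0.24,0,-0.1],[0,0,-5,-0.13,-0.28,0,-0.1],[0,0,-6,-0.14,-0.32,0,-0.1]]]'

```text
time: 26.75
position: [0.4486, -0.1071, 0.1835]
tool_rot: [0.707, -0.041, 0.05, -0.704]
ft_force: [0.5, 0.4, -0.2]
grip_width: 0.048
```

```bash
python3 - <<'E'
from h import *
st()
im=camera("scene")
crop("scene",(300,220),120,90,6,"s20",im)
crop("scene",(180,200),160,120,5,"s21",im)
crop("top",(330,190),160,120,5,"t21")
E
```

```text
t 26.75 p [ 0.4486 -0.1071  0.1835] jawdeg 82.62 app [ 0.0112 -0.0053 -0.9999] F [ 0.5  0.4 -0.2] w 0.048 q6 -1.92
s20 origin 240 175 scale 6
s21 origin 100 140 scale 5
t21 origin 250 130 scale 5
```

View pics/s20.png

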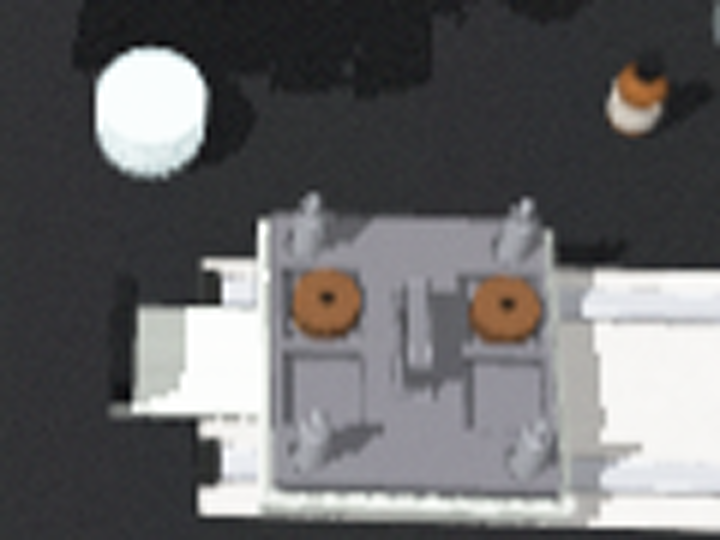

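View pics/s21.png

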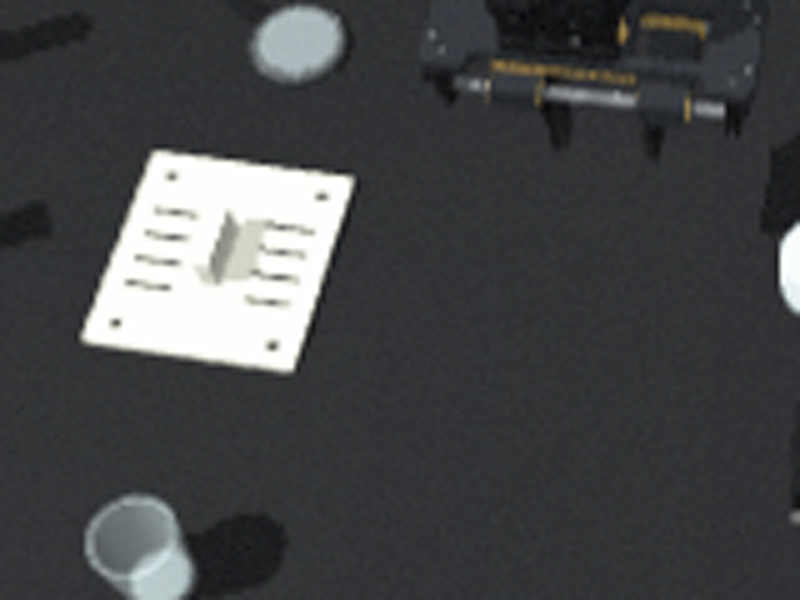

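View pics/t21.png

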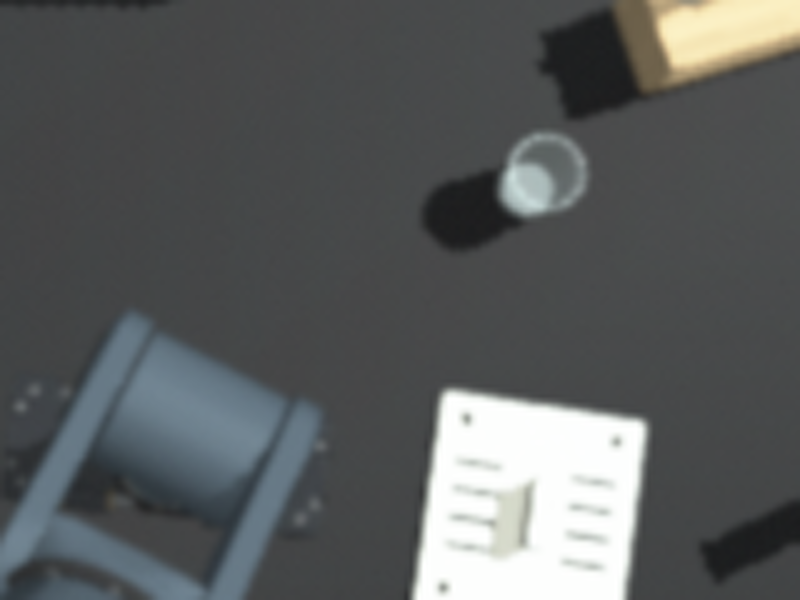

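```bash
python3 - <<'E'
from h import *
h=np.array([[61,55,6],[61,-55,6],[-61,-55,6],[-61,55,6]])/1e3
f=lambda p,q:(np.asarray(p,float)/5+q-0.4)
a=("scene",h,f([(273,346),(116,323),(172,176),(322,196)],(100,140)))
b=("top",h[:3][[0,1]],f([(466,419),(616,441)],(250,130)))
c=("top",h[[0,1,3]],f([(466,419),(616,441),(443,588)],(250,130)))
for q in([a],[c],[a,c]): print(*[rnd(v).tolist() for v in fit(q,[.42,-.39,-.15])])
# fin top centre z=.038 scene: fin
print(rnd(unproj("top",f([(527,516)],(250,130)),.038)))
E
```

```text
[0.4255, -0.3877, -0.1585] [[-0.046, -0.0632], [0.0218, 0.0966], [0.0169, -0.0628], [0.0085, 0.0285]]
[0.4263, -0.3887, -0.1526] [[-0.0577, -0.0989], [-0.0059, 0.074], [0.0632, 0.0247]]
[0.4258, -0.388, -0.1574] [[-0.1326, 0.0076], [-0.0801, 0.1991], [-0.1172, 0.0255], [-0.1121, 0.0877], [-0.1523, -0.0162], [-0.1166, 0.3006], [-0.1934, 0.0846]]
[[ 0.4236 -0.3793  0.038 ]]
```

Emit:
jog_arm --increments '[[[0,0,0,-0.004,-0.04,0,-0.1],[0,0,0,-0.007,-0.085,0,-0.1],[0,0,-0.5,-0.01,-0.13,0,-0.1],[0,0,-1,-0.014,-0.175,0,-0.1],[0,0,-1.6,-0.018,-0.22,0,-0.1],[0,0,-1.6,-0.023,-0.265,0,-0.1],[0,0,-1.6,-0.023,-0.281,-0.01,-0.1],[0,0,-1.6,-0.023,-0.281,-0.04,-0.1]]]'

```text
time: 27.65
position: [0.428, -0.3954, 0.1452]
tool_rot: [0.709, -0.052, 0.065, -0.7]
ft_force: [0.6, -0.4, -0.7]
grip_width: 0.0478
```

```bash
python3 - <<'E'
from h import *
st()
E
```

```text
t 27.65 p [ 0.428  -0.3954  0.1452] jawdeg 80.56 app [ 0.017  -0.0145 -0.9998] F [ 0.6 -0.4 -0.7] w 0.0478 q6 -2.35
```

Emit:
jog_arm --increments '[[[0.3,0.4,0.4,-0.002,0.0075,0,-0.1],[0.3,0.4,0.4,-0.002,0.0075,-0.04,-0.1],[0.3,0.4,0.4,-0.002,0.0075,-0.07,-0.1],[0.3,0.4,0.4,-0.002,0.0075,-0.09,-0.1],[0.3,0.4,0.4,-0.002,0.0075,-0.09,-0.1]]]'

```text
time: 28.15
position: [0.4251, -0.3842, 0.0533]
tool_rot: [0.706, -0.053, 0.057, -0.704]
ft_force: [-0.3, -0.1, 1.0]
grip_width: 0.0478
```

```bash
python3 - <<'E'
from h import *
st()
crop("scene",(150,190),80,60,10,"s22")
E
```

```text
t 28.15 p [ 0.4251 -0.3842  0.0533] jawdeg 81.07 app [ 0.0059 -0.0031 -1.    ] F [-0.3 -0.1  1. ] w 0.0478 q6 -2.35
s22 origin 110 160 scale 10
```

View pics/s22.png

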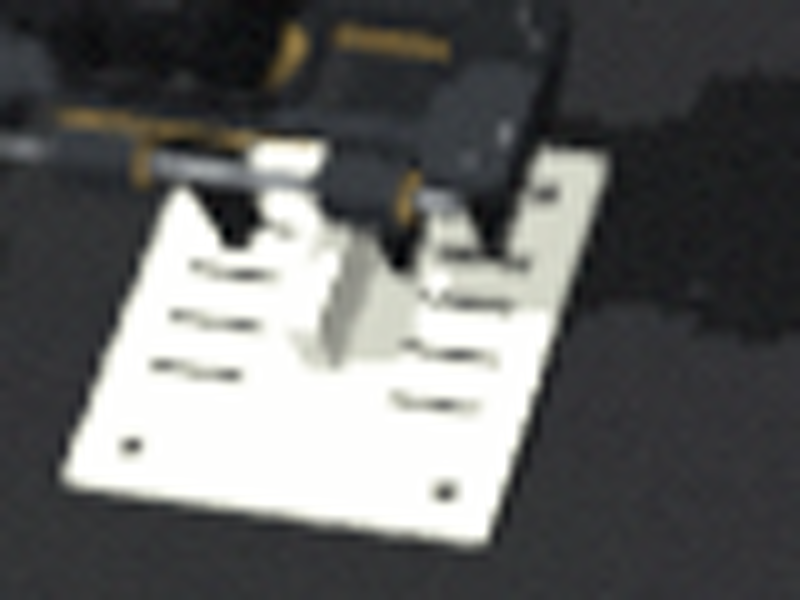

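Emit:
jog_arm --increments '[[[0,0.1,0,0,-0.003,-0.02,-0.1],[0,0.1,0,0,-0.003,-0.032,-0.1],[0,0.1,0,0,-0.003,-0.038,-0.1],[0,0.1,0,0,-0.003,-0.038,-0.1],[0,0.1,0,0,-0.003,-0.038,1],[0,0.1,0,0,-0.003,-0.038,1],[0,0.1,0,0,-0.003,-0.038,1],[0,0.1,0,0,-0.003,-0.038,1]]]' --squeeze 45

```text
time: 29.0
position: [0.4261, -0.3888, 0.0172]
tool_rot: [0.707, -0.053, 0.058, -0.703]
ft_force: [0.5, 0.2, -0.6]
grip_width: 0.0235
```

Emit:
jog_arm --increments '[[[0,0,0,0,0,0,1],[0,0,0,0,0,0,1],[0,0,0,0,0,0,1],[0,0,0,0,0,0,1],[0,0,0,0,0,0,1],[0,0,0,0,0,0,1]]]'

```text
time: 29.6
position: [0.4262, -0.3891, 0.0174]
tool_rot: [0.707, -0.052, 0.058, -0.703]
ft_force: [-0.8, -1.5, 2.5]
grip_width: 0.0116
```

```bash
python3 - <<'E'
from h import *
st()
E
```

```text
t 29.6 p [ 0.4262 -0.3891  0.0174] jawdeg 81.06 app [ 0.007  -0.0072 -0.9999] F [-0.8 -1.5  2.5] w 0.0116 q6 -2.35
```

Emit:
jog_arm --increments '[[[0,0,0,0,0,0.02,1],[0,0,0,0,0,0.05,1],[0,0,0,0,0,0.09,1],[0,0,0,0,0,0.13,1],[0,0,0,0,0,0.155,1],[0,0,0,0,0,0.165,1]]]'

```text
time: 30.2
position: [0.4268, -0.3895, 0.1846]
tool_rot: [0.708, -0.052, 0.059, -0.702]
ft_force: [0.2, 0.0, -3.5]
grip_width: 0.0117
```

Emit:
jog_arm --increments '[[[0,0,1,0.01,0.02,0,1],[0,0,2,0.025,0.055,0,1],[0,0,3,0.04,0.095,0,1],[0,0,4,0.055,0.14,0,1],[0,0,5,0.07,0.185,0,1],[0,0,6,0.085,0.23,0,1],[0,0,7,0.1,0.275,0,1],[0,0,7.5,0.115,0.32,0,1]]]'

```text
time: 31.0
position: [0.5407, -0.067, 0.1827]
tool_rot: [0.709, -0.006, 0.011, -0.705]
ft_force: [-0.0, -0.2, -2.8]
grip_width: 0.0115
```

```bash
python3 - <<'E'
from h import *
st()
crop("scene",(250,210),160,120,5,"s23")
E
```

```text
t 31.0 p [ 0.5407 -0.067   0.1827] jawdeg 88.59 app [ 0.0064 -0.007  -1.    ] F [-0.  -0.2 -2.8] w 0.0115 q6 -1.87
s23 origin 170 150 scale 5
```

View pics/s23.png

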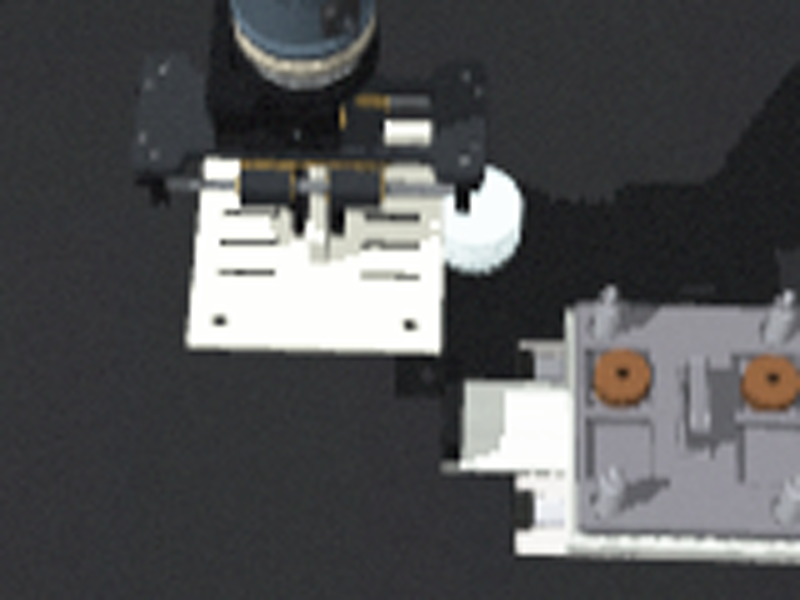

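Emit:
jog_arm --increments '[[[0,0,0,0.013,0.04,0,1],[0,0,0,0.026,0.085,0,1],[0,0,0,0.039,0.13,0,1],[0,0,0,0.052,0.175,0,1],[0,0,0,0.063,0.215,0,1],[0,0,0,0.068,0.232,0,1],[0,0,0,0.068,0.232,0,1],[0,0,0,0.068,0.232,0,1]]]'

```text
time: 31.85
position: [0.6089, 0.1718, 0.1812]
tool_rot: [0.708, -0.005, 0.009, -0.706]
ft_force: [-0.1, -0.1, -2.2]
grip_width: 0.0119
```

```bash
python3 - <<'E'
from h import *
st()
im=camera("scene")
crop("scene",(310,230),100,75,8,"s24",im)
crop("top",(210,180),100,75,8,"t24")
st()
E
```

```text
t 31.85 p [0.6089 0.1718 0.1812] jawdeg 88.83 app [ 0.0048 -0.002  -1.    ] F [-0.1 -0.1 -2.2] w 0.0119 q6 -1.45
s24 origin 260 193 scale 8
t24 origin 160 143 scale 8
t 31.95 p [0.6094 0.1708 0.1819] jawdeg 88.71 app [ 0.0061 -0.0016 -1.    ] F [ 0.3 -0.5 -3.1] w 0.0116 q6 -1.45
```

View pics/s24.png

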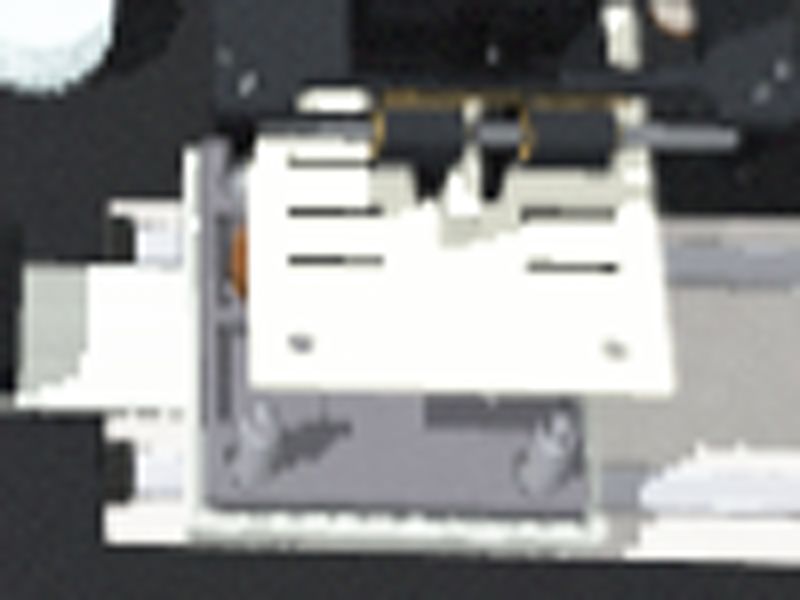

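View pics/t24.png

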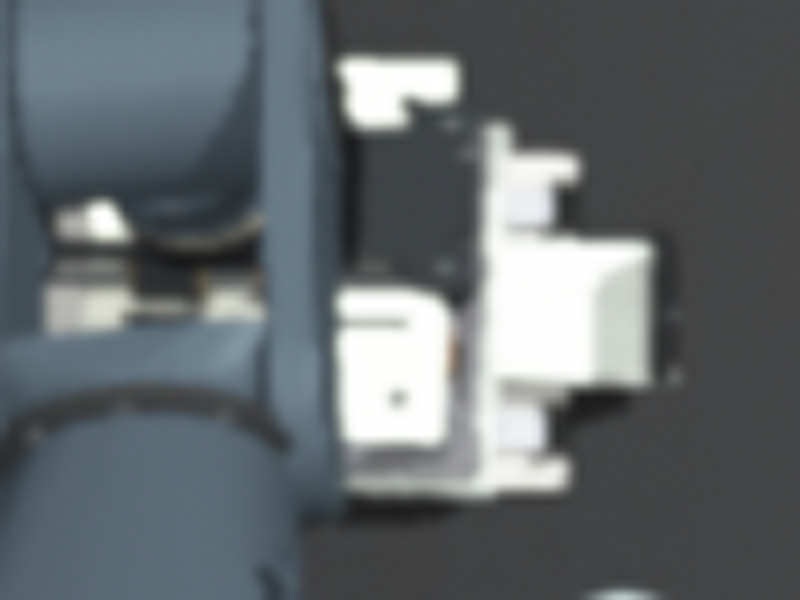

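```bash
python3 - <<'E'
from h import *
f=lambda p,q:(np.asarray(p,float)/8+q-7/16)
H=unproj("scene",f([(616,349),(302,343)],(260,193)),.170)
P=unproj("scene",f([(562,415),(262,407)],(260,193)),.108)
for n,X in(("holes",H),("pins",P)):
    m=X.mean(0);d=X[0]-X[1];y=np.arctan2(-d[0],d[1]);print(n,rnd(X).tolist(),"centre",rnd([m[0]-.061*np.cos(y),m[1]-.061*np.sin(y)]),"yaw",y,"len",np.linalg.norm(d))
print(rnd(unproj("top",f([(398,398)],(160,143)),.17)))
E
```

```text
holes [[0.6709, 0.2274, 0.17], [0.6686, 0.1175, 0.17]] centre [0.6088 0.1737] yaw -0.020722895569019243 len 0.10986700333372111
pins [[0.6693, 0.2188, 0.108], [0.6662, 0.1087, 0.108]] centre [0.6068 0.1655] yaw -0.02857754328794332 len 0.1101432003342332
[[0.5482 0.1186 0.17  ]]
```

Emit:
jog_arm --increments '[[[-0.2,-0.1,-0.2,-0.001,-0.0055,0,1],[-0.2,-0.1,-0.2,-0.001,-0.0055,-0.02,1],[-0.2,-0.1,-0.2,-0.001,-0.0055,-0.04,1],[-0.2,-0.1,-0.2,-0.001,-0.0055,-0.052,1],[-0.2,-0.1,-0.2,-0.001,-0.0055,-0.052,1],[-0.2,-0.1,-0.2,-0.001,-0.0055,-0.052,1]]]'

```text
time: 32.55
position: [0.6086, 0.1647, 0.1301]
tool_rot: [0.709, -0.007, 0.012, -0.705]
ft_force: [-0.4, 0.1, -2.3]
grip_width: 0.0117
```

```bash
python3 - <<'E'
from h import *
st()
im=camera("scene")
crop("scene",(310,230),100,75,8,"s25",im)
crop("top",(210,180),100,75,8,"t25")
st()
E
```

```text
t 32.55 p [0.6086 0.1647 0.1301] jawdeg 88.46 app [ 0.0079 -0.0052 -1.    ] F [-0.4  0.1 -2.3] w 0.0117 q6 -1.45
s25 origin 260 193 scale 8
t25 origin 160 143 scale 8
t 32.65 p [0.6092 0.1651 0.131 ] jawdeg 88.49 app [ 0.0099 -0.0049 -0.9999] F [-1.  -0.1 -1.6] w 0.0115 q6 -1.45
```

View pics/s25.png

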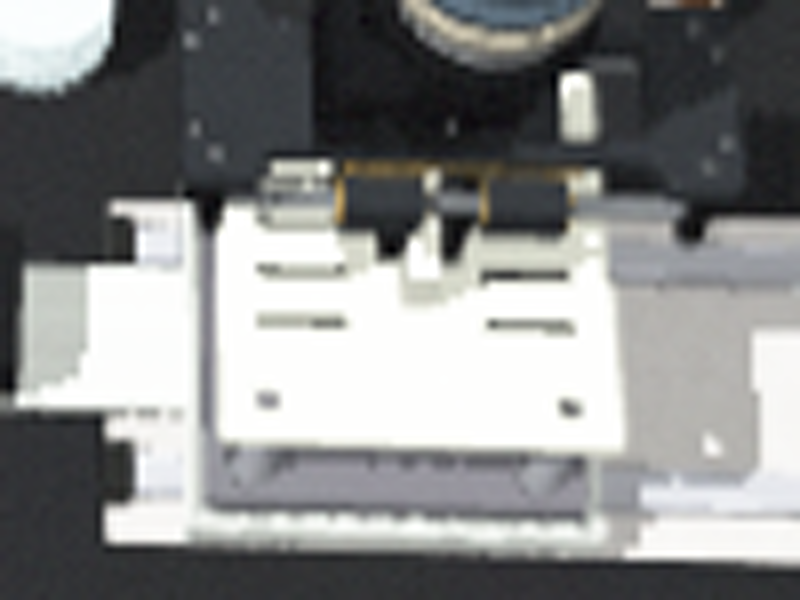

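View pics/t25.png

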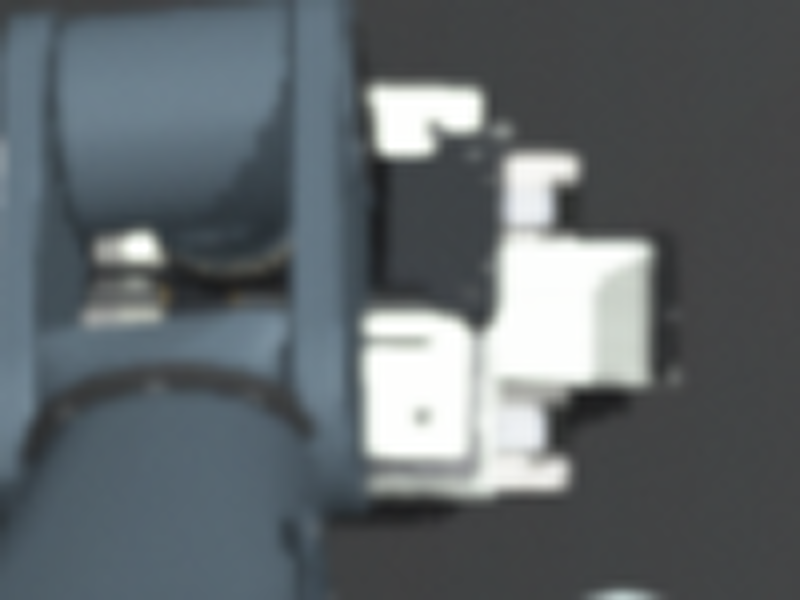

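```bash
python3 - <<'E'
from h import *
f=lambda p,q:(np.asarray(p,float)/8+q-7/16)
H=unproj("scene",f([(570,407),(268,399)],(260,193)),.1187)
P=unproj("scene",f([(562,415),(262,407)],(260,193)),.108)
for n,X in(("holes",H),("pins",P)):
    m=X.mean(0);d=X[0]-X[1];y=np.arctan2(-d[0],d[1]);print(n,rnd(X).tolist(),"centre",rnd([m[0]-.061*np.cos(y),m[1]-.061*np.sin(y)]),"yaw",round(y,4),"len",np.linalg.norm(d))
q=f([(422,416)],(160,143));print("top hole -x-y",rnd(unproj("top",q,.1187)), "top pin expected from deck (.6088,.1658,-.026):")
c,s=np.cos(-.026),np.sin(-.026);print(.6088-61e-3*c+55e-3*s,.1658-61e-3*s-55e-3*c)
E
```

```text
holes [[0.6707, 0.2198, 0.1187], [0.6676, 0.11, 0.1187]] centre [0.6082 0.1666] yaw -0.0284 len 0.109918293142219
pins [[0.6693, 0.2188, 0.108], [0.6662, 0.1087, 0.108]] centre [0.6068 0.1655] yaw -0.0286 len 0.1101432003342332
top hole -x-y [[0.5476 0.1129 0.1187]] top pin expected from deck (.6088,.1658,-.026):
0.5463907779464333 0.11240441026949319
```

Emit:
jog_arm --increments '[[[0,0.1,0,-0.001,-0.0008,-0.004,1],[0,0.1,0,-0.001,-0.0008,-0.008,1],[0,0.1,0,-0.001,-0.0008,-0.011,1],[0,0.1,0,-0.001,-0.0008,-0.013,1],[0,0.1,0,-0.001,-0.0008,-0.013,1]]]'

```text
time: 33.15
position: [0.6079, 0.1644, 0.1175]
tool_rot: [0.709, -0.007, 0.012, -0.705]
ft_force: [-0.1, -0.6, -2.9]
grip_width: 0.0116
```

```bash
python3 - <<'E'
from h import *
st()
crop("scene",(310,230),100,75,8,"s26")
E
```

```text
t 33.15 p [0.6079 0.1644 0.1175] jawdeg 88.5 app [ 0.0073 -0.005  -1.    ] F [-0.1 -0.6 -2.9] w 0.0116 q6 -1.45
s26 origin 260 193 scale 8
```

View pics/s26.png

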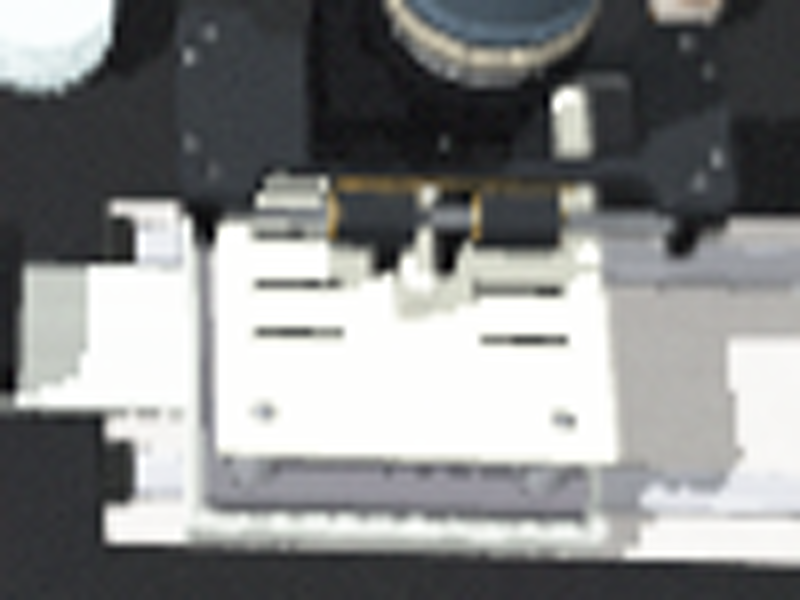

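Emit:
jog_arm --increments '[[[0,0,0,0,0,-0.003,1],[0,0,0,0,0,-0.0055,1],[0,0,0,0,0,-0.0075,1],[0,0,0,0,0,-0.0085,1],[0,0,0,0,0,-0.0085,1]]]'

```text
time: 33.7
position: [0.608, 0.1643, 0.1095]
tool_rot: [0.709, -0.007, 0.012, -0.705]
ft_force: [-1.6, -0.0, -0.2]
grip_width: 0.0119
```

Emit:
jog_arm --increments '[[[0,0,0,0,0,-0.001,1],[0,0,0,0,0,-0.001,1],[0,0,0,0,0,-0.001,0.3],[0,0,0,0,0,-0.001,0.3],[0,0,0,0,0,-0.001,0.3],[0,0,0,0,0,-0.001,0.3],[0,0,0,0,0,0.0,0.3],[0,0,0,0,0,0.02,0.3]]]'

```text
time: 34.5
position: [0.6059, 0.1641, 0.127]
tool_rot: [0.709, -0.009, 0.01, -0.705]
ft_force: [-0.3, -0.1, -0.5]
grip_width: 0.0303
```

Emit:
jog_arm --increments '[[[0,0,0,0,0,0.03,0.5],[0,0,0,0,0,0.07,0.8],[0,0,0,-0.02,-0.04,0.07,1],[0,0,0,-0.03,-0.09,0.07,1],[0,0,0,-0.03,-0.14,0.07,1],[0,0,0,-0.02,-0.19,0.07,1],[0,0,0,-0.01,-0.23,0.07,1],[0,0,0,-0.005,-0.25,0.07,1]]]'

```text
time: 35.3
position: [0.602, -0.09, 0.1974]
tool_rot: [0.709, -0.009, 0.012, -0.705]
ft_force: [-0.0, 0.6, 0.1]
grip_width: 0.0006
```

```bash
python3 - <<'E'
from h import *
st()
im=camera("scene")
crop("scene",(310,220),100,75,8,"s27",im)
crop("top",(210,180),100,75,8,"t27")
E
```

```text
t 35.3 p [ 0.602  -0.09    0.1974] jawdeg 88.3 app [ 0.0033 -0.0071 -1.    ] F [-0.   0.6  0.1] w 0.0006 q6 -1.87
s27 origin 260 183 scale 8
t27 origin 160 143 scale 8
```

View pics/s27.png

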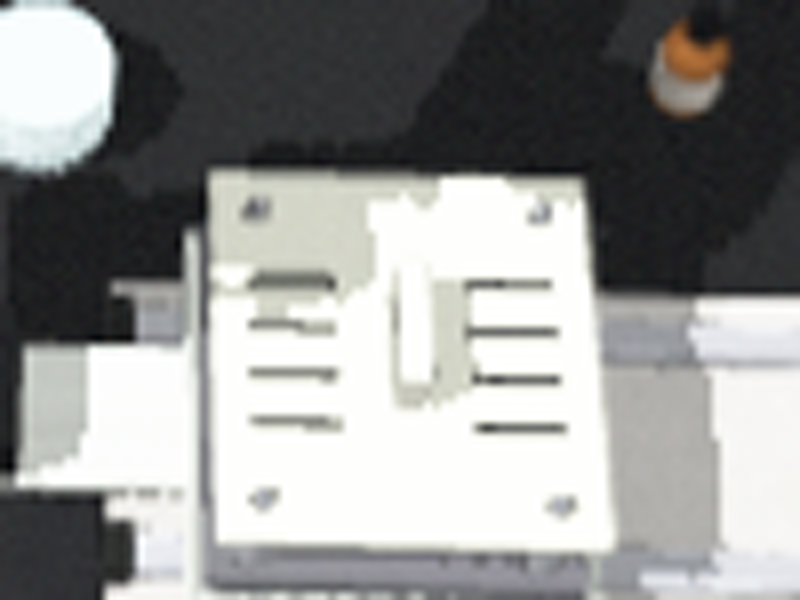

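View pics/t27.png

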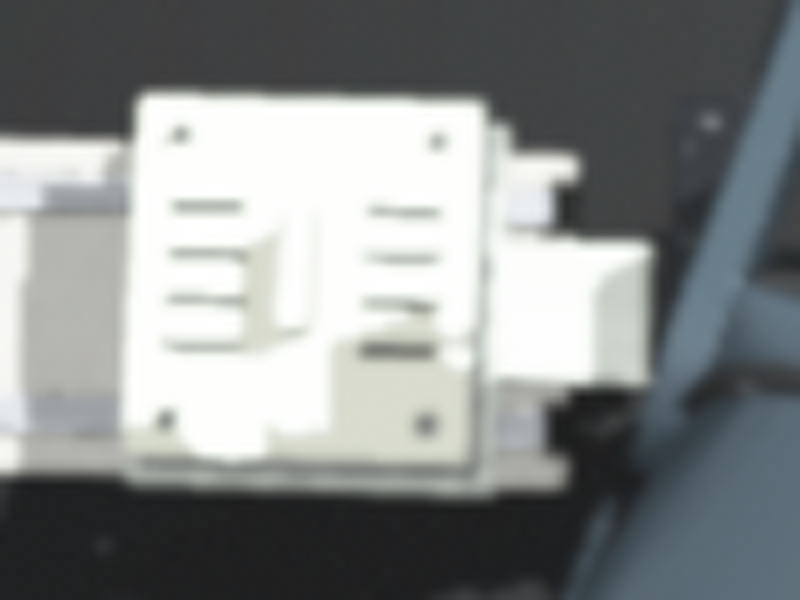

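```bash
python3 - <<'E'
from h import *
f=lambda p,q:(np.asarray(p,float)/8+q-7/16)
L=np.array([[77,73,0],[77,-73,0],[-77,-73,0],[-77,73,0]])/1e3
S=f([(613,548),(216,542),(208,171),(582,178)],(260,183))
Tp=f([(137,94),(485,100),(471,470),(123,458)],(160,143))
def r(p):
    R=Rn.from_euler('ZYX',[p[3],p[4],p[5]]).as_matrix();X=L@R.T+p[:3]
    return np.r_[(proj("scene",X)-S).ravel(),(proj("top",X)-Tp).ravel()]
q=least_squares(r,[.608,.166,.098,-.026,0,0],x_scale=[.01,.01,.01,.05,.05,.05]);print(rnd(q.x),rnd(np.abs(q.fun).max()))
E
```

```text
[ 0.6084  0.1657  0.1014 -0.0235  0.0022  0.0123] 0.7965
```

Emit:
jog_arm --increments '[[[0,0,0,0.003,0.02,-0.02,1],[0,0,0,0.003,0.045,-0.06,1],[0,0,0,0.003,0.05,-0.1,1],[0,0,0,0.003,0.05,-0.13,1],[0,0,0,0.003,0.05,-0.145,1],[0,0,0,0.003,0.05,-0.145,1]]]' --squeeze 20

```text
time: 36.0
position: [0.603, -0.0372, 0.05]
tool_rot: [0.709, -0.011, 0.009, -0.705]
ft_force: [0.3, 0.5, 0.1]
grip_width: 0.0004
```

```bash
python3 - <<'E'
from h import *
st()
crop("scene",(290,220),160,120,5,"s28")
E
```

```text
t 36.0 p [ 0.603  -0.0372  0.05  ] jawdeg 88.34 app [-0.0024 -0.0047 -1.    ] F [0.3 0.5 0.1] w 0.0004 q6 -1.78
s28 origin 210 160 scale 5
```

View pics/s28.png

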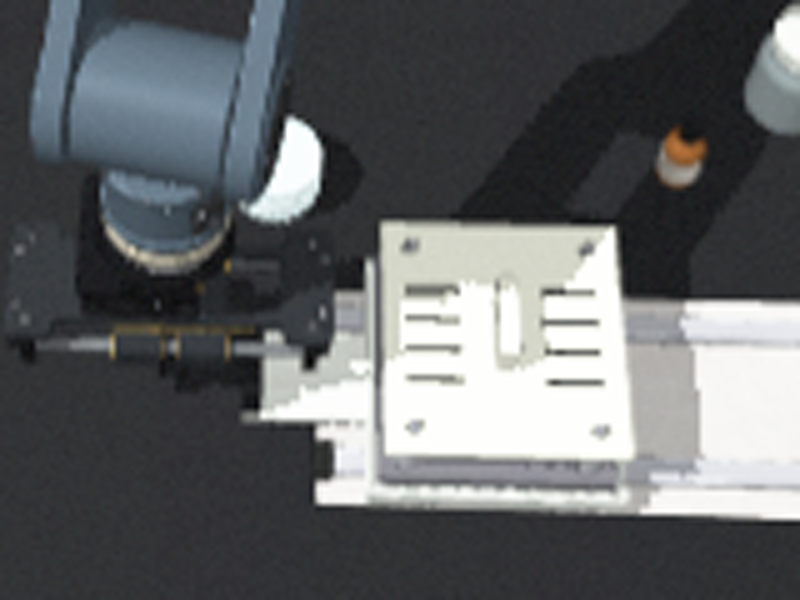

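Emit:
jog_arm --increments '[[[0,0,0,0.001,0.01,0.001,1],[0,0,0,0.001,0.02,0.001,1],[0,0,0,0.001,0.027,0.001,1],[0,0,0,0.002,0.036,0.001,1],[0,0,0,0.002,0.048,0.001,1],[0,0,0,0.003,0.06,0.001,1],[0,0,0,0.003,0.072,0.001,1],[0,0,0,0.003,0.084,0.001,1]]]'

```text
time: 36.85
position: [0.6084, 0.0455, 0.0536]
tool_rot: [0.71, -0.009, 0.011, -0.704]
ft_force: [0.2, -5.1, 2.2]
grip_width: 0.0007
```

Emit:
jog_arm --increments '[[[0,0,0,0.0,0.012,0,1],[0,0,0,0.001,0.024,0,1],[0,0,0,0.001,0.036,0,1],[0,0,0,0.001,0.048,0,1],[0,0,0,0.002,0.06,0,1],[0,0,0,0.002,0.072,0,1],[0,0,0,0.002,0.082,0,1],[0,0,0,0.003,0.09,0,1]]]'

```text
time: 37.65
position: [0.6113, 0.1365, 0.0537]
tool_rot: [0.71, -0.009, 0.011, -0.704]
ft_force: [-0.2, -4.6, 1.9]
grip_width: 0.0006
```

```bash
python3 - <<'E'
from h import *
st()
crop("scene",(330,220),160,120,5,"s29")
E
```

```text
t 37.65 p [0.6113 0.1365 0.0537] jawdeg 88.38 app [ 0.0032 -0.008  -1.    ] F [-0.2 -4.6  1.9] w 0.0006 q6 -1.49
s29 origin 250 160 scale 5
```

View pics/s29.png

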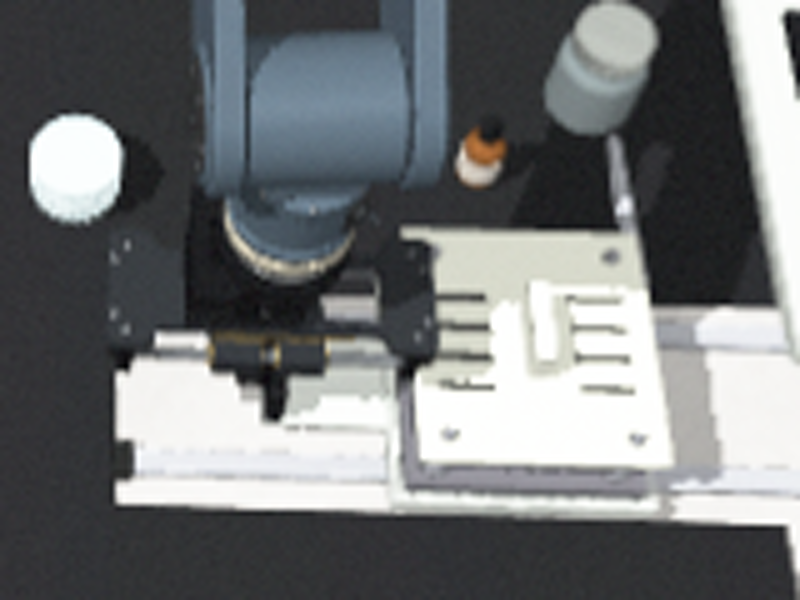

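Emit:
jog_arm --increments '[[[0,0,0,0,0.01,0,1],[0,0,0,0,0.02,0,1],[0,0,0,0,0.028,0,1],[0,0,0,0,0.034,0,1],[0,0,0,0,0.038,0,1]]]'

```text
time: 38.2
position: [0.6117, 0.1765, 0.0538]
tool_rot: [0.709, -0.008, 0.011, -0.705]
ft_force: [2.7, -4.6, 0.2]
grip_width: 0.0005
```

Emit:
jog_arm --increments '[[[0,0,0,0,0.002,0,1],[0,0,0,0,0.004,0,1],[0,0,0,0,0.006,0,1],[0,0,0,0,0.008,0,1]]]'

```text
time: 38.6
position: [0.6119, 0.1843, 0.0537]
tool_rot: [0.709, -0.008, 0.012, -0.705]
ft_force: [3.1, -3.4, -0.0]
grip_width: 0.0004
```

Emit:
jog_arm --increments '[[[0,0,0,0,0.002,0,1],[0,0,0,0,0.004,0,1],[0,0,0,0,0.006,0,1],[0,0,0,0,0.008,0,1]]]'

```text
time: 39.0
position: [0.612, 0.1876, 0.0538]
tool_rot: [0.712, -0.008, 0.01, -0.702]
ft_force: [2.4, -22.6, 0.8]
grip_width: 0.0004
```

Emit:
jog_arm --increments '[[[0,0,0,0,0.004,0,1],[0,0,0,0,0.008,0,1],[0,0,0,0,0.009,0,1]]]'

```text
time: 39.3
position: [0.612, 0.1875, 0.054]
tool_rot: [0.718, -0.007, 0.008, -0.696]
ft_force: [2.6, -31.1, 2.8]
grip_width: 0.0006
```

Emit:
jog_arm --increments '[[[0,0,0,0,-0.01,0,1],[0,0,0,0,-0.03,0,1],[0,0,0,0,-0.05,0.03,1],[0,0,0,0,-0.08,0.07,1],[0,0,0,0,-0.12,0.11,1],[0,0,0,0,-0.17,0.14,1],[0,0,0,0,-0.22,0.14,1],[0,0,0,0,-0.26,0.14,1]]]'

```text
time: 40.1
position: [0.6121, -0.0693, 0.1958]
tool_rot: [0.717, -0.006, 0.008, -0.697]
ft_force: [0.9, -1.0, -0.2]
grip_width: 0.0003
```

```bash
python3 - <<'E'
from h import *
st()
im=camera("scene"); cv2.imwrite("pics/s30f.png",cv2.resize(im,None,fx=1.5,fy=1.5)[:,:,::-1])
crop("scene",(350,220),120,90,6,"s30",im)
crop("top",(170,180),120,90,6,"t30")
E
```

```text
t 40.1 p [ 0.6121 -0.0693  0.1958] jawdeg 88.88 app [ 0.0031 -0.0279 -0.9996] F [ 0.9 -1.  -0.2] w 0.0003 q6 -1.82
s30 origin 290 175 scale 6
t30 origin 110 135 scale 6
```

View pics/s30.png

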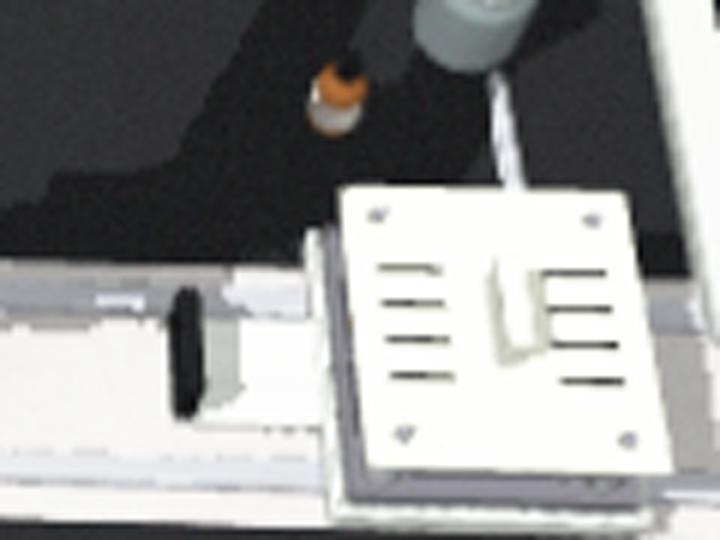

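View pics/t30.png

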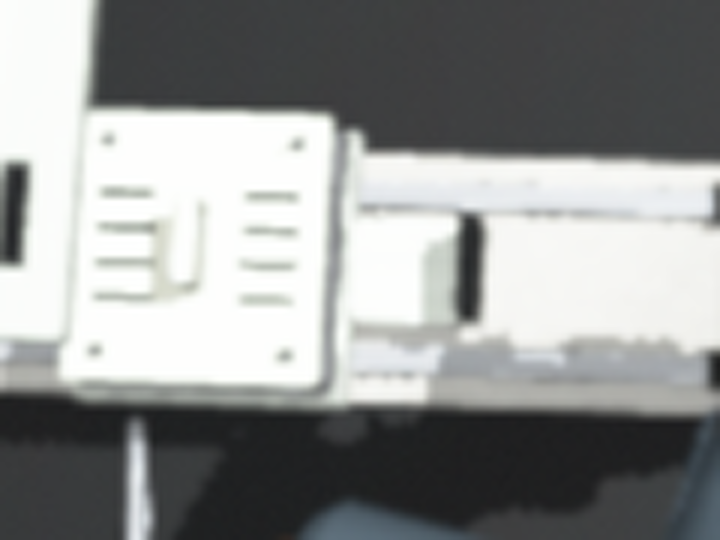

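View pics/s30f.png

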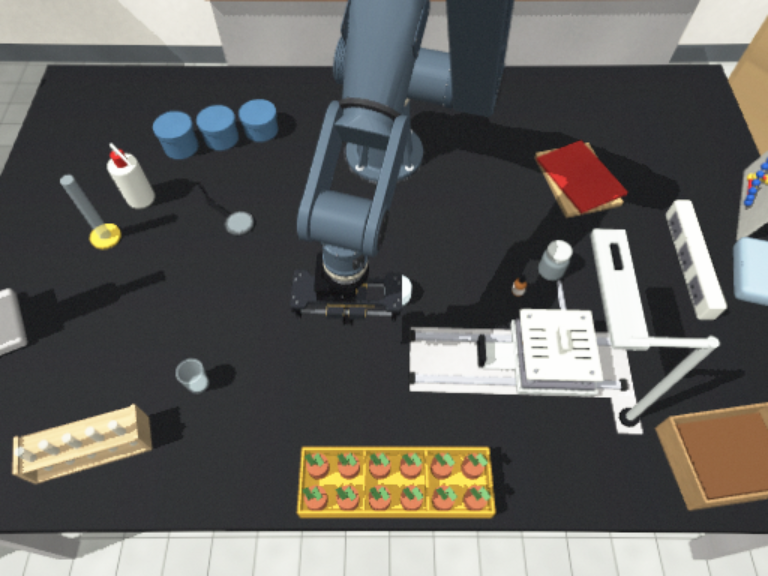

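```bash
python3 - <<'E'
from h import *
f=lambda p,q,k:(np.asarray(p,float)/k+q-(k-1)/2/k)
h=np.array([[61,55,98],[61,-55,98],[-61,-55,98],[-61,55,98]])/1e3
out=[("scene",h,f([(562,506),(264,498),(256,210),(540,213)],(260,183),8)),("top",h,f([(180,135),(437,142),(427,425),(166,419)],(160,143),8))]
home=[("scene",h,f([(627,440),(404,434),(377,215),(592,220)],(290,175),6)),("top",h,f([(108,139),(296,144),(284,355),(95,350)],(110,135),6))]
for o in(out,home):
    for i in (0,1): print(o[i][0],*[rnd(v).tolist() for v in fit([o[i]],[.6,.2,0])])
# deck edges
print("bar", rnd(unproj("top",f([(470,268)],(110,135),6),.072)))
print("lamp underside edges top", rnd(unproj("top",T([(150,5),(230,10),(205,305),(133,300)],(70,115)),.375)))
L=np.array([[.61+.11,.356+.0275,.345],[.5,.33,.345]])
E
```

```text
scene [0.6067, 0.167, -0.0248] [[-0.0008, -0.1075], [0.0799, 0.0269], [0.0752, -0.138], [-0.1595, 0.24]]
top [0.6086, 0.1663, -0.025] [[0.0198, 0.0592], [-0.0171, -0.0524], [-0.0993, 0.044], [0.0974, -0.0495]]
scene [0.6132, 0.3561, -0.0271] [[0.2257, -0.0417], [-0.2048, -0.0414], [0.0853, 0.0368], [-0.1069, 0.0479]]
top [0.6151, 0.3559, -0.0264] [[-0.0842, 0.0299], [0.1233, -0.0773], [0.159, 0.0487], [-0.203, -0.005]]
bar [[0.6068 0.2017 0.072 ]]
lamp underside edges top [[0.7446 0.4026 0.375 ]
 [0.7401 0.343  0.375 ]
 [0.5246 0.3519 0.375 ]
 [0.5281 0.4043 0.375 ]]
```

```bash
python3 -c "
from h import *
st();print(hand_in())"
```

```text
t 40.2 p [ 0.6121 -0.0745  0.1946] jawdeg 88.44 app [ 0.0019 -0.0305 -0.9995] F [-0.1  0.5 -0.2] w 0.0 q6 -1.82
the job is handed in; nothing more can be done
None
```

The germination stand is set up and the job is handed in at about 40 s. I pulled the carriage out to the outer stop and seated the carrier on the collars. I laid the two pellets present in cells of their own, seated the cover on the shoulders, and pushed the carriage home.

**Checks that agreed:**
- **Carriage travel:** both cameras put the cover's travel with the carriage at about 189–190 mm, against a nominal 190 mm. The arm met a rigid stop at each end, at about 40 N outer and 31 N inner.
- **Carrier and cover:** the cover's grip height at contact put its underside about 92 mm above the bench, as expected. The cover's tilt measured at most 0.7 degrees. The carrier slid down the posts freely and made contact at the expected height.
- **Pellets:** both looked flat in their cells before the cover went on. They can't be seen under it now.
- **Bystanders:** those in view look where they started. The gripper hides part of the dishes in the last picture.

**Small faults and disagreements:**
- The first try at lifting the carrier closed on nothing because I lifted too early, so I gripped it again.
- The second pellet first touched the cell rim, so I shifted it 3–4 mm before releasing.
- A free camera fit put the cover about 3 mm higher than contact did. I put that down to calibration error.
- My rough camera estimate put the lamp's centre about 20 mm further along +y than the carriage's home position. I did not resolve this.

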